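Balance-check and gauge spare centrifuge rotors

TASK

Take the grey dust cover off the knife-edge balance and put it on the dark mat, then balance each of the spare rotors crosswise on the edge, letting go to see whether it stays level or tips. Rotors that tip go into the square steel tray; rotors that stay level go flat down into a channel of the white gauge rack (one each, any channel), except that a rotor too wide to drop in goes into the narrow white box. When all are sorted, put the cover back over the balance, and leave the other things on the bench alone.

Things in the scene. Friction and masses are not known exactly. Their poses are not given: they have to be found in the camera images.
- rotor_a_mid (a point): Loose rotor, some absent (None): aluminium bar 90 mm long (x), 16 thick, dark wells on top, and mid-top a square steel boss 20 x 20, 30 tall, to grip (46 overall, 140 g). 36 mm wide, an oversize one 50. A faulty one's mass centre lies unseen 14 mm towards one end. Point: boss axis, 23 mm above the underside, 7 above the bar's upper face; z up through the boss.
- rotor_b_mid (a point): Loose rotor, some absent (None): aluminium bar 90 mm long (x), 16 thick, dark wells on top, and mid-top a square steel boss 20 x 20, 30 tall, to grip (46 overall, 140 g). 36 mm wide, an oversize one 50. A faulty one's mass centre lies unseen 14 mm towards one end. Point: boss axis, 23 mm above the underside, 7 above the bar's upper face; z up through the boss.
- rotor_c_mid (a point): Loose rotor, some absent (None): aluminium bar 90 mm long (x), 16 thick, dark wells on top, and mid-top a square steel boss 20 x 20, 30 tall, to grip (46 overall, 140 g). 36 mm wide, an oversize one 50. A faulty one's mass centre lies unseen 14 mm towards one end. Point: boss axis, 23 mm above the underside, 7 above the bar's upper face; z up through the boss.
- rotor_d_mid (a point): Loose rotor, some absent (None): aluminium bar 90 mm long (x), 16 thick, dark wells on top, and mid-top a square steel boss 20 x 20, 30 tall, to grip (46 overall, 140 g). 36 mm wide, an oversize one 50. A faulty one's mass centre lies unseen 14 mm towards one end. Point: boss axis, 23 mm above the underside, 7 above the bar's upper face; z up through the boss.
- rotor_e_mid (a point): Loose rotor, some absent (None): aluminium bar 90 mm long (x), 16 thick, dark wells on top, and mid-top a square steel boss 20 x 20, 30 tall, to grip (46 overall, 140 g). 36 mm wide, an oversize one 50. A faulty one's mass centre lies unseen 14 mm towards one end. Point: boss axis, 23 mm above the underside, 7 above the bar's upper face; z up through the boss.
- blade_top (a point): Centre of the top of the balance edge, 22 mm above the bench: steel blade along x, 50 mm long, blunt top 9 mm wide (y), 10 mm above a fixed dark base 60 (x) x 110 mm (y). Lay a rotor across it, bar along y, its middle over the edge (within 3 mm): a sound one stays level, a faulty one tips about 0.24 rad until its end rests on the base.
- cover_mid (a point): Loose grey dust cover, upturned box 82 (x) x 132 (y) x 34 mm high (inside 76 x 126 x 30), with a square black knob 22 x 22, 28 mm tall mid-top (62 overall, 250 g); at first it stands over the balance, its axes along the balance's. Point: middle axis, 31 mm above the rim, 3 mm below the upper face.
- mat_center (a point): Centre of the dark rubber mat, 100 mm (x) by 150 mm (y), 1 mm thick, flat on the bench, where the cover is parked (its long side along the mat's y). The mat gives no contact: the cover's rim goes down to the bench.
- channel0 (a point): Floor centre of one of three parallel channels of the fixed white gauge rack: runs along x, 100 mm long, ends open, 43 mm wide, 51 mm apart along y; floor 6 mm above the bench; walls 8 thick, 12 high over the floor, edges rounded. A 36 mm rotor drops flat to the floor; a 50 mm one rides on the walls 12 mm too high.
- channel1 (a point): Floor centre of one of three parallel channels of the fixed white gauge rack: runs along x, 100 mm long, ends open, 43 mm wide, 51 mm apart along y; floor 6 mm above the bench; walls 8 thick, 12 high over the floor, edges rounded. A 36 mm rotor drops flat to the floor; a 50 mm one rides on the walls 12 mm too high. This is the middle one.
- channel2 (a point): Floor centre of one of three parallel channels of the fixed white gauge rack: runs along x, 100 mm long, ends open, 43 mm wide, 51 mm apart along y; floor 6 mm above the bench; walls 8 thick, 12 high over the floor, edges rounded. A 36 mm rotor drops flat to the floor; a 50 mm one rides on the walls 12 mm too high.
- tray_floor (a point): Inner floor centre (5 mm above the bench) of the square shallow steel tray for rotors that tip: outside 122 x 122 mm, walls 4 mm thick, 18 mm high; fixed. Takes two rotors side by side.
- box_floor (a point): Inner floor centre (5 mm above the bench) of the narrow white box for a rotor that is too wide: outside 74 mm (x) by 122 mm (y), walls 4 mm thick, 22 mm high; fixed. The rotor lies in it along y.
- jar_c (a point): Small glass jar, 52 mm across, 70 mm tall; leave alone. Point half-way up.
- pipette_c (a point): Hand pipette lying on the bench, about 225 mm long; leave alone. Point near the middle of its body.
Mind the look-alikes: they are no part of the job. What is shaped like the part that bears rotor_b_mid but green is not meant. What is shaped like the part that bears rotor_d_mid but pink is not meant.

How it is judged:
By the outcome, as a careful person would: the job done as asked, in the order asked, and still so for the second after the job is handed in, with the robot touching nothing.
Of rotor_a, rotor_b, rotor_c, rotor_d, rotor_e only 4 to 5 are there at a start; the rules pass over those that are not, and their reading is None.
At some moment in a run one of rotor_a, rotor_b, rotor_c, rotor_d, rotor_e may be knocked a few centimetres aside while the robot is not near it.
It also fails if it takes over 210 s, if anything falls off the work surface, if the arm or the gripper's body presses on something with over 40 N, if the wrist force passes 120 N, or if a joint passes its speed limit or range.

ROBOT

A 7-joint arm with a two-finger parallel gripper is mounted at the origin on the work surface. World frame = base frame: x ahead of the robot, y to its left, z up, the work surface at z = 0. Lengths are in m, angles in rad, forces in N, time in s.
With the tool pointing down it reaches from about 0.425 to 0.925 m from the base axis. Payload 6.8 kg.
Tool frame: the origin (TCP) lies midway between the tips of the shut fingers; the grasp point (between the pads) lies 19 mm behind it; z points along the fingers, x is the direction in which the jaws open and shut, and the axes are right-handed (so a half turn about z gives the same grasp; the last joint's range is limited). The gripper opens to 88 mm and grips with 3 to 60 N. Pads are 20 mm wide; open, the fingers measure 115 mm over their backs; the gripper's body (75 mm by 178 mm) begins 61 mm behind the grasp point.
Start: joints at [-1.404, 0.477, 0.022, 1.555, -0.011, 1.109, -0.083], TCP at [0.183, 0.65, 0.223] pointing down, gripper open.
Joint ranges: [-2.96, 2.96], [-0.34, 2.1], [-1.41, 1.46], [0.24, 2.44], [-1.37, 4.51], [0.17, 1.92], [-2.96, 2.96]. Speed limits (rad/s): [2.39, 2.39, 3.14, 3.14, 3.14, 3.14, 3.14].

INTERFACE

Orientations are given as a 3x3 rotation matrix whose columns are the frame's x, y, z axes.
In Python, from workcell import telemetry, optics, env gives the robot as it stands.
- The arm moves only by the shell command python3 -m jog 'ROWS' [FORCE]. ROWS is JSON, one flat list of numbers, 7 for each row, row after row: the turn, a rotation vector about the world's x, y, z in rad, then the shift along the world's x, y, z in units of 50 mm (1.0 is 50 mm), then the closure, from -1 (fully open) to 1 (shut). In form: [wx, wy, wz, tx, ty, tz, hand, wx, wy, wz, tx, ty, tz, hand, ...]. A call has 1 to 10 rows; each row is the pose to reach, as a shift and turn from the pose measured when the call began; what a row does not reach only later rows make up. A row lasts 1/10 s, in which the tool goes at most 50 mm and 8.59 degrees, less where a joint would pass 70% of its speed; a pose out of reach is approached as far as the arm can. A call with a gripper value outside its range is refused whole. The fingers move at their own pace and stop on an object; FORCE is the grip in N (left out, the last holds). Time passes only in rows, so rows that repeat a pose let the fingers close. It gives the time, the measured TCP pose, the force and the opening at its end, in the units of the state.
- telemetry.get_obs(): the state, without advancing time (a new reading comes with each control period).
- optics.get_image(name): name is "side" or "top" or "wrist"; returns a dict with "img" (384x512x3 uint8, blue, green, red), "intrinsics" (3x3 intrinsics, pixels), "R" (3x3) and "t" (3): a world point X has camera coordinates R X + t; the wrist camera has in their place "tool_from_camera" (4x4, takes a point from camera to tool coordinates, whose origin is the TCP and whose axes are the tool frame's). Camera axes: x right, y down, z forward; pixel columns grow to the right and rows downward; lengths in m; the calibration is good to about 2 mm. A picture is of the moment at which its call begins: read the wrist's pose just before it. There is no depth.
- env.hand_in(): hands the job in, once; it reports no verdict.
The state is a dict: "t": time; "q": joint angles; "qd": joint speeds; "joint_torque": joint torques, N m; "tool_pos": TCP position; "ee_rot": TCP orientation; "ft_force": force on the tool from outside, world axes, zero at the start; "ft_torque": the same for the moment, N m; "width": finger opening in m.
Only numpy, scipy, OpenCV 4.12 (cv2) and the standard library are available. Lean on these libraries where they do the work, as an engineer would, in place of code of your own. Each camera call takes 0.05 s, during which the arm holds its last target. There are 200 camera calls.

## Working session

There is one attempt and no reset: what is moved stays moved. The work goes in short steps, Python scripts to look and compute and a shell command to move; the robot and the scene stay as the last step left them, time stands still between calls to the robot, and variables do not carry over. Pictures are saved under pics/ and viewed, about 12 in all and at most 16, crops included, and the job is handed in when it is done.

```bash
ls; mkdir -p pics; cat > h.py <<'E'
import numpy as np, cv2
from workcell import telemetry, optics, env
def grab(n,save=None):
    o=telemetry.get_obs(); d=optics.get_image(n)
    K=np.array(d["intrinsics"])
    if n=="wrist":
        T=np.array(d["tool_from_camera"]); Rt=np.array(o["ee_rot"])
        Rc=Rt@T[:3,:3]; c=Rt@T[:3,3]+np.array(o["tool_pos"])
    else:
        R=np.array(d["R"]); Rc=R.T; c=-R.T@np.array(d["t"])
    if save: cv2.imwrite("pics/"+save,d["img"])
    return d["img"],K,Rc,c
def ray(px,z,K,Rc,c):
    px=np.atleast_2d(np.asarray(px,float))
    v=np.c_[px,np.ones(len(px))]@np.linalg.inv(K).T@Rc.T
    return c+v*((z-c[2])/v[:,2])[:,None]
def proj(X,K,Rc,c):
    p=(np.atleast_2d(X)-c)@Rc@K.T
    return p[:,:2]/p[:,2:]
def st():
    o=telemetry.get_obs(); print(round(o["t"],2),np.round(o["tool_pos"],4),np.round(o["ee_rot"],3).tolist(),np.round(o["width"],4),np.round(o["ft_force"],1))
E
python3 - <<'E'
from h import *
st()
for n in("top","side"):
    im,K,R,c=grab(n,n+"0.png"); print(n,K.tolist(),np.round(R,3).tolist(),np.round(c,3))
a=cv2.imread("pics/top0.png");cv2.imwrite("pics/top0b.png",cv2.resize(a,(800,600),interpolation=cv2.INTER_CUBIC))
E
```

```text
pics
0.0 [0.183  0.6491 0.2217] [[0.271, 0.962, -0.0], [0.962, -0.271, -0.002], [-0.002, 0.0, -1.0]] 0.0875 [-0.3 -0.6 -0.3]
top [[485.4804362329586, 0.0, 260.45787769246], [0.0, 485.4804362329586, 191.7730986951813], [0.0, 0.0, 1.0]] [[-0.001, -0.98, 0.199], [-1.0, 0.001, -0.001], [0.0, -0.199, -0.98]] [0.16  0.054 1.728]
side [[397.62805279907417, 0.0, 256.87141699304976], [0.0, 397.62805279907417, 191.04955987523863], [0.0, 0.0, 1.0]] [[0.767, -0.421, 0.484], [-0.641, -0.492, 0.588], [-0.009, -0.762, -0.647]] [-0.251 -0.863  1.042]
```

View pics/top0b.png

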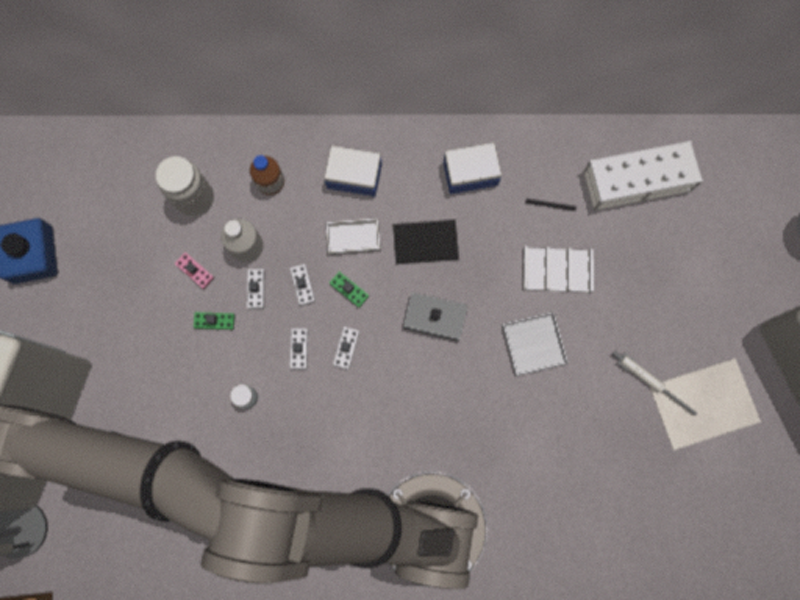

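View pics/side0.png

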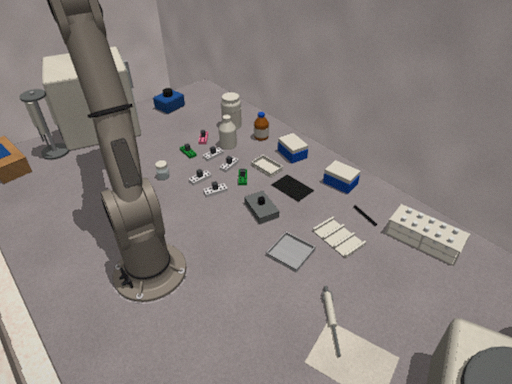

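The top view shows the following, in 800x600 pixels:
- Four grey/white rotors, at about (255,288), (302,284), (298,348) and (346,348).
- Green look-alikes at (350,289) and (214,321), and a pink one at (195,270).
- The cover at (435,316), mat at (426,241), box at (353,236), rack at (558,269) and tray at (534,344).

The side view agrees with this.

```bash
python3 - <<'E'
from h import *
im,K,R,c=grab("top")
s=512/800
seeds={"r1":(255,288,.016),"r2":(302,284,.016),"r3":(298,348,.016),"r4":(346,348,.016),"tray":(534,344,.018),"box":(353,236,.022),"rack":(558,269,.018)}
g=cv2.cvtColor(im,cv2.COLOR_BGR2GRAY); print("bg",g[200,230],im[200,230])
m=(g>135).astype(np.uint8); m=cv2.morphologyEx(m,cv2.MORPH_CLOSE,np.ones((5,5)))
seeds2={"cover":(410,316,.034),"mat":(426,241,.001)}
def rep(n,cnt,z):
    P=ray(cnt.reshape(-1,2),z,K,R,c)[:,:2].astype(np.float32)
    (x,y),(w,h),a=cv2.minAreaRect(P); 
    if w<h: a-=90
    print(n,round(x,4),round(y,4),"size",round(max(w,h),3),round(min(w,h),3),"long axis deg",round((a+90)%180-90,1))
n_,lab=cv2.connectedComponents(m)
for n,(u,v,z) in seeds.items():
    u,v=int(u*s),int(v*s); w=lab[v-4:v+5,u-4:u+5]; l=np.bincount(w[w>0]).argmax()
    rep(n,max(cv2.findContours((lab==l).astype(np.uint8),0,2)[0],key=cv2.contourArea),z)
for n,t in(("mat",(g<30)),("cover",(g<90))):
    u,v,z=seeds2[n]; _,lb=cv2.connectedComponents(t.astype(np.uint8)); l=lb[int(v*s),int(u*s)]
    print(n,l,g[int(v*s),int(u*s)])
    if l: rep(n,max(cv2.findContours((lb==l).astype(np.uint8),0,2)[0],key=cv2.contourArea),z)
im,K,R,c=grab("wrist"); print("wrist K",K[0,0],"c",c, "R",np.round(R,2).tolist())
E
```

```text
bg 136 [135 134 141]
r1 0.4422 0.0201 size 1.51 1.044 long axis deg -89.5
r2 0.4422 0.0201 size 1.51 1.044 long axis deg -89.5
r3 0.4422 0.0201 size 1.51 1.044 long axis deg -89.5
r4 0.4422 0.0201 size 1.51 1.044 long axis deg -89.5
tray 0.4419 0.0201 size 1.508 1.043 long axis deg -89.5
box 0.4413 0.0202 size 1.505 1.041 long axis deg -89.5
rack 0.4419 0.0201 size 1.508 1.043 long axis deg -89.5
mat 0 41
cover 0 127
wrist K 341.7809568596339 c [0.1049546  0.67157966 0.38344069] R [[0.27, 0.92, 0.29], [0.96, -0.26, -0.08], [-0.0, 0.3, -0.95]]
```

```bash
python3 - <<'E'
from h import *
im,K,R,c=grab("top"); s=512/800
g=cv2.cvtColor(im,cv2.COLOR_BGR2GRAY)
for n,(u,v) in {"r1":(255,288),"tray":(534,344),"box":(353,236),"cover":(410,316),"cover2":(455,310)}.items(): print(n,g[int(v*s),int(u*s)-4:int(u*s)+5])
def run(m,z,amin,amax,name,k=3):
    m=cv2.morphologyEx(m.astype(np.uint8),cv2.MORPH_CLOSE,np.ones((k,k)))
    for cnt in cv2.findContours(m,0,2)[0]:
        P=ray(cnt.reshape(-1,2),z,K,R,c)[:,:2].astype(np.float32)
        (x,y),(w,h),a=cv2.minAreaRect(P)
        if not(amin<w*h<amax and .3<np.hypot(x,y)<1.0): continue
        if w<h: a-=90
        print(name,np.round([x,y],4),"px",np.round(cnt.mean((0,1))/s),"size",round(max(w,h),3),round(min(w,h),3),"deg",round((a+90)%180-90,1))
run(g>165,.016,.002,.03,"white")
run(g<70,.001,.006,.03,"dark")
run(g<112,.034,.005,.03,"grey")
E
```

```text
r1 [121  76  74  73  70  63  91 163 190]
tray [188 188 184 188 188 187 190 188 188]
box [203 201 205 206 202 204 207 207 204]
cover [124 103 122 129 123 130 127 126 126]
cover2 [128 131 131 126 130 130 132 127 128]
white [0.397  0.3033] px [295. 351.] size 0.09 0.035 deg 1.5
white [0.3989 0.1929] px [345. 346.] size 0.089 0.036 deg -14.9
white [ 0.4034 -0.2343] px [533. 344.] size 0.11 0.11 deg 13.2
white [0.5373 0.4065] px [253. 291.] size 0.089 0.033 deg 2.1
white [0.5467 0.2964] px [302. 282.] size 0.089 0.035 deg 15.2
white [ 0.5815 -0.2994] px [562. 266.] size 0.157 0.102 deg 87.7
white [0.6637 0.1807] px [353. 231.] size 0.12 0.072 deg -85.5
white [0.836  0.1843] px [350. 165.] size 0.119 0.083 deg 80.0
white [ 0.843  -0.1043] px [473. 162.] size 0.119 0.083 deg -79.6
white [ 0.8228 -0.5173] px [648. 170.] size 0.248 0.105 deg -78.5
dark [0.025  0.9096] px [ 20. 507.] size 0.177 0.101 deg -2.6
dark [ 0.3716 -0.8196] px [780. 352.] size 0.189 0.054 deg 22.8
dark [0.651  0.0099] px [426. 241.] size 0.145 0.096 deg -86.0
dark [ 0.7964 -0.0901] px [465. 181.] size 0.138 0.07 deg 70.9
grey [0.4358 0.0147] px [422. 327.] size 0.149 0.068 deg 48.4
grey [0.6168 0.429 ] px [245. 252.] size 0.096 0.065 deg -63.3
grey [0.6423 0.0108] px [424. 241.] size 0.149 0.101 deg -85.7
grey [0.7404 0.5648] px [190. 197.] size 0.123 0.1 deg -64.1
grey [0.7766 0.173 ] px [358. 183.] size 0.156 0.084 deg -69.1
grey [ 0.7825 -0.0833] px [464. 181.] size 0.145 0.096 deg 67.4
grey [0.8017 0.385 ] px [265. 178.] size 0.111 0.08 deg 6.8
```

```bash
python3 -m jog '[0,0,0.08,2.4,-3,0.6,-1, 0,0,0.15,4.7,-6,0.6,-1, 0,0,0.15,4.7,-6,0.6,-1,0,0,0.15,4.7,-6,0.6,-1,0,0,0.15,4.7,-6,0.6,-1,0,0,0.15,4.7,-6,0.6,-1,0,0,0.15,4.7,-6,0.6,-1,0,0,0.15,4.7,-6,0.6,-1,0,0,0.15,4.7,-6,0.6,-1,0,0,0.15,4.7,-6,0.6,-1]'
python3 - <<'E'
from h import *
st(); grab("wrist","w1.png"); im,*_=grab("top","top1.png"); cv2.imwrite("pics/top1c.png",cv2.resize(im[140:384,0:340],None,fx=2,fy=2))
E
```

```text
t: 1.25
tool_pos: [0.4184, 0.349, 0.2523]
ee_rot: [[0.126, 0.992, -0.0], [0.992, -0.126, -0.0], [-0.0, -0.0, -1.0]]
ft_force: [-0.9, 0.4, 0.1]
width: 0.0878
1.25 [0.4184 0.349  0.2523] [[0.126, 0.992, -0.0], [0.992, -0.126, -0.0], [-0.0, -0.0, -1.0]] 0.0878 [-0.9  0.4  0.1]
```

View pics/w1.png

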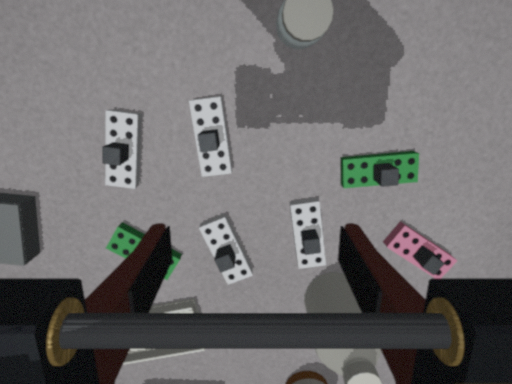

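View pics/top1c.png

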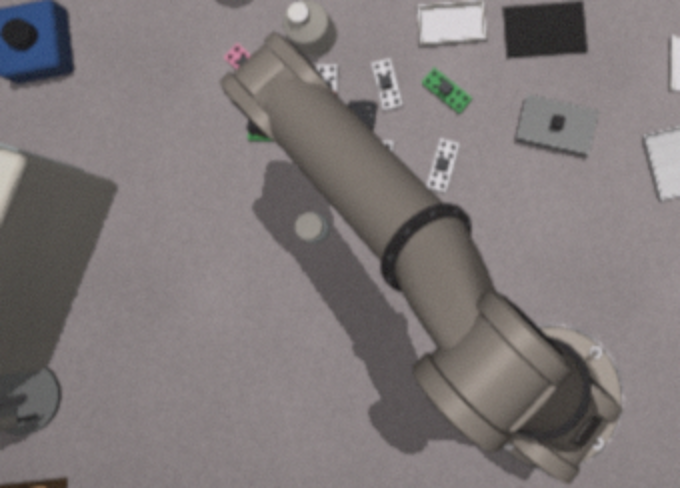

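Only four rotors show, and nothing is hidden where the arm was. In the wrist view the rotors are at about (122,150), (210,136), (226,250) and (308,234). Next I'll measure them and fly to the cover.

```bash
cat >> h.py <<'E'
def rects(m,z,K,R,c,amin,amax,k=5):
    m=cv2.morphologyEx(m.astype(np.uint8),cv2.MORPH_CLOSE,np.ones((k,k))); out=[]
    for cnt in cv2.findContours(m,0,1)[0]:
        P=ray(cnt.reshape(-1,2),z,K,R,c)[:,:2].astype(np.float32)
        (x,y),(w,h),a=cv2.minAreaRect(P)
        if amin<w*h<amax:
            if w<h: a-=90
            o=np.r_[x,y,max(w,h),min(w,h),(a+90)%180-90]; out.append(o)
            print(np.round(o[:4],4),"deg",round(o[4],1),"px",cnt.mean((0,1)).round())
    return out
def rotors(v=None):
    im,K,R,c=v or grab("wrist"); hsv=cv2.cvtColor(im,cv2.COLOR_BGR2HSV)
    return rects((hsv[...,2]>185)&(hsv[...,1]<40),.016,K,R,c,.002,.007,9)
E
python3 - <<'E'
from h import *
v=grab("wrist"); rotors(v); im=v[0]; g=cv2.cvtColor(im,cv2.COLOR_BGR2GRAY); print(g[110:180:5,122],g[60,60])
E
python3 -m jog '[0,0,0,0,-2,0,-1, 0,0,0,0,-5,0,-1,0,0,0,0,-6.7,0,-1,0,0,0,0,-6.7,0,-1,0,0,0,0,-6.7,0,-1,0,0,0,0,-6.7,0,-1,0,0,0,0,-6.7,0,-1,0,0,0,0,-6.7,0,-1,0,0,0,0,-6.7,0,-1,0,0,0,0,-6.7,0,-1]'
python3 - <<'E'
from h import *
grab("wrist","w2.png")
E
```

```text
[0.5367 0.4037 0.0885 0.0342] deg 1.5 px [307. 238.]
[0.3988 0.1923 0.0886 0.0344] deg -14.4 px [121. 150.]
[ 96 193 192 193 194 190 139  41  31  24  30 188 188 195] 134
t: 2.4
tool_pos: [0.417, 0.0178, 0.252]
ee_rot: [[0.119, 0.993, -0.001], [0.993, -0.119, -0.001], [-0.001, -0.001, -1.0]]
ft_force: [0.3, -0.5, 0.3]
width: 0.0878
```

View pics/w2.png

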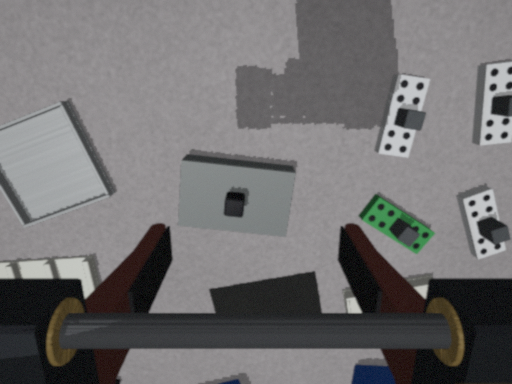

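The cover's top face is centred at about (237,198), with the knob at (235,204). The mat's edge, the tray and the rack are also in view.

```bash
cat >> h.py <<'E'
def fill(v,seed,z,amin,amax,tol=9,k=9):
    im,K,R,c=v; b=cv2.medianBlur(im,5); m=np.zeros((386,514),np.uint8)
    cv2.floodFill(b,m,seed,0,(tol,)*3,(tol,)*3,4|(255<<8)|cv2.FLOODFILL_MASK_ONLY|cv2.FLOODFILL_FIXED_RANGE)
    return rects(m[1:-1,1:-1]>0,z,K,R,c,amin,amax,k)
E
python3 - <<'E'
from h import *
v=grab("wrist"); im=v[0]; print(im[180,200],im[220,270],im[150,150])
for tol in(8,12,16): fill(v,(205,185),.034,.001,.05,tol,25)
print("knob top"); g=cv2.cvtColor(im,cv2.COLOR_BGR2GRAY)
s=(g<40); s[:, :210]=0; s[:,260:]=0; s[:180]=0; s[225:]=0
rects(s,.062,*v[1:],1e-4,.01,3)
E
```

```text
[135 136 132] [129 130 125] [148 147 150]
[ 0.4675 -0.011   0.134   0.0865] deg 77.1 px [235. 197.]
[ 0.4723 -0.0119  0.1425  0.1074] deg 82.3 px [236. 197.]
knob top
[ 0.4632 -0.01    0.0263  0.0192] deg -16.2 px [237. 204.]
```

```bash
cat >> h.py <<'E'
def edgefit(v,seed,z,tol=9,k=25,op=9):
    """flood mask -> opened -> quad corners by approxPoly -> world corners"""
    im,K,R,c=v; b=cv2.bilateralFilter(im,9,30,7); m=np.zeros((386,514),np.uint8)
    cv2.floodFill(b,m,seed,0,(tol,)*3,(tol,)*3,4|(255<<8)|cv2.FLOODFILL_MASK_ONLY|cv2.FLOODFILL_FIXED_RANGE)
    m=cv2.morphologyEx(cv2.morphologyEx(m[1:-1,1:-1],cv2.MORPH_CLOSE,np.ones((k,k))),cv2.MORPH_OPEN,np.ones((op,op)))
    h=cv2.convexHull(max(cv2.findContours(m,0,1)[0],key=cv2.contourArea)); q=cv2.approxPolyN(h,4,ensure_convex=True).reshape(-1,2)
    P=ray(q,z,K,R,c)[:,:2]; e=np.roll(P,-1,0)-P
    print("corners px",q.tolist(),"\n ctr",P.mean(0).round(4),"sides",np.linalg.norm(e,axis=1).round(4),"deg",(np.degrees(np.arctan2(e[:,1],e[:,0]))%90).round(1))
E
python3 - <<'E'
from h import *
v=grab("wrist")
for tol in(8,10,13): edgefit(v,(205,185),.034,tol)
E
```

```text
corners px [[297, 173], [286, 237], [177, 227], [180, 160]] 
 ctr [ 0.4696 -0.0116] sides [0.0816 0.1328 0.0834 0.1344] deg [75.9 77.6 77.1 76.8]
corners px [[297, 173], [286, 237], [176, 228], [180, 160]] 
 ctr [ 0.4699 -0.012 ] sides [0.0816 0.134  0.0849 0.1344] deg [75.9 78.2 76.3 76.8]
corners px [[297, 171], [292, 236], [174, 235], [179, 160]] 
 ctr [ 0.4713 -0.0114] sides [0.082  0.1438 0.0943 0.1352] deg [81.1 82.8 75.8 77.8]
```

```bash
python3 -m jog '[0,0,-0.1,1.05,-0.59,-1,-1, 0,0,-0.108,1.05,-0.59,-2,-1, 0,0,-0.108,1.05,-0.59,-3,-1, 0,0,-0.108,1.05,-0.59,-3.8,-1, 0,0,-0.108,1.05,-0.59,-4.28,-1, 0,0,-0.108,1.05,-0.59,-4.28,-1, 0,0,-0.108,1.05,-0.59,-4.28,1, 0,0,-0.108,1.05,-0.59,-4.28,1, 0,0,-0.108,1.05,-0.59,-4.28,1, 0,0,-0.108,1.05,-0.59,-4.28,1]' 25
python3 -m jog '[0,0,0,0,0,0,1,0,0,0,0,0,0,1,0,0,0,0,0,0.5,1,0,0,0,0,0,1.2,1,0,0,0,0,0,2.2,1,0,0,0,0,0,3.2,1,0,0,0,0,0,3.2,1,0,0,0,0,0,3.2,1]'
```

```text
t: 3.55
tool_pos: [0.4696, -0.0119, 0.0381]
ee_rot: [[0.225, 0.974, -0.001], [0.974, -0.225, -0.0], [-0.001, -0.0, -1.0]]
ft_force: [-0.5, 0.6, -0.8]
width: 0.0591
t: 4.35
tool_pos: [0.4702, -0.0116, 0.1992]
ee_rot: [[0.224, 0.975, 0.002], [0.975, -0.224, 0.001], [0.001, 0.002, -1.0]]
ft_force: [-0.9, 0.7, 0.0]
width: 0.0005
```

The fingers close at about 72 mm/s, so I lifted before they had closed. I'll open and look.

```bash
python3 -m jog '[0,0,0,-1,0.3,0.8,-1,0,0,0,-1,0.3,0.8,-1,0,0,0,-1,0.3,0.8,-1,0,0,0,-1,0.3,0.8,-1,0,0,0,-1,0.3,0.8,-1,0,0,0,-1,0.3,0.8,-1,0,0,0,-1,0.3,0.8,-1,0,0,0,-1,0.3,0.8,-1,0,0,0,-1,0.3,0.8,-1,0,0,0,-1,0.3,0.8,-1]'
python3 - <<'E'
from h import *
v=grab("wrist","w3.png"); p=proj([.4696,-.0119,.034],*v[1:])[0]; print(p)
for tol in(8,11): edgefit(v,(int(p[0])-35,int(p[1])-12),.034,tol)
E
```

```text
t: 5.35
tool_pos: [0.4202, 0.0034, 0.2392]
ee_rot: [[0.224, 0.974, 0.002], [0.974, -0.224, 0.001], [0.001, 0.002, -1.0]]
ft_force: [0.0, -0.9, -0.1]
width: 0.077
[250.62812693 200.2087984 ]
corners px [[313, 166], [307, 233], [194, 233], [191, 166]] 
 ctr [ 0.4702 -0.0113] sides [0.0812 0.1329 0.0811 0.1348] deg [75.1 77.1 76.4 77.1]
corners px [[313, 166], [307, 234], [193, 234], [190, 165]] 
 ctr [ 0.4704 -0.0119] sides [0.0825 0.1342 0.0836 0.1358] deg [75.2 77.1 76.3 76.6]
```

View pics/w3.png

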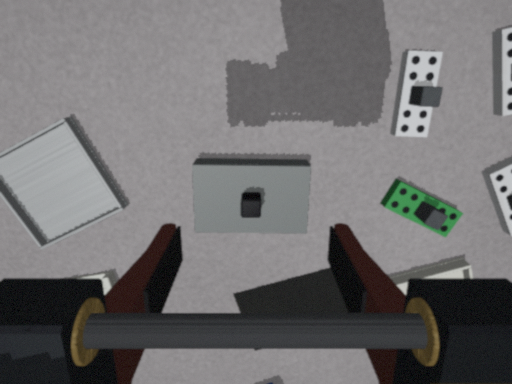

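The cover has not moved. Its centre is (0.470,-0.0115) with its axes at 77°. I'll grip it with enough closing time.

```bash
python3 -m jog '[0,0,0,1,-0.3,-1,-0.1, 0,0,0,1,-0.3,-2,-0.1, 0,0,0,1,-0.3,-3,-0.1, 0,0,0,1,-0.3,-3.6,-0.1, 0,0,0,1,-0.3,-4.02,-0.1, 0,0,0,1,-0.3,-4.02,1, 0,0,0,1,-0.3,-4.02,1, 0,0,0,1,-0.3,-4.02,1, 0,0,0,1,-0.3,-4.02,1, 0,0,0,1,-0.3,-4.02,1]' 25
python3 -m jog '[0,0,0,0,0,0,1,0,0,0,0,0,0,1,0,0,0,0,0,0,1]'
python3 -m jog '[0,0,0,0,0,0.3,1,0,0,0,0,0,1,1,0,0,0,0,0,1.7,1,0,0,0,0,0,1.7,1,0,0,0,0,0,1.7,1]'
```

```text
t: 6.4
tool_pos: [0.4705, -0.0115, 0.0386]
ee_rot: [[0.224, 0.975, 0.003], [0.975, -0.224, 0.001], [0.002, 0.003, -1.0]]
ft_force: [-0.4, -0.7, -1.3]
width: 0.0218
t: 6.7
tool_pos: [0.4703, -0.0113, 0.0386]
ee_rot: [[0.224, 0.975, 0.003], [0.975, -0.224, 0.001], [0.002, 0.003, -1.0]]
ft_force: [-1.0, -0.1, -1.5]
width: 0.0219
t: 7.2
tool_pos: [0.4705, -0.011, 0.1239]
ee_rot: [[0.224, 0.975, 0.004], [0.975, -0.224, 0.002], [0.003, 0.004, -1.0]]
ft_force: [0.1, 0.1, -2.9]
width: 0.0217
```

```bash
python3 -m jog '[0,0,0.15,0.9,0.1,0,1, 0,0,0.297,1.8,0.2,0,1, 0,0,0.297,2.7,0.3,0,1, 0,0,0.297,3.61,0.42,0,1, 0,0,0.297,3.61,0.42,0,1, 0,0,0.297,3.61,0.42,-0.7,1, 0,0,0.297,3.61,0.42,-1.3,1, 0,0,0.297,3.61,0.42,-1.6,1, 0,0,0.297,3.61,0.42,-1.7,1, 0,0,0.297,3.61,0.42,-1.7,1]'
python3 -m jog '[0,0,0,0,0,0,0,0,0,0,0,0,0,-0.1,0,0,0,0,0,0,-0.2,0,0,0,0,0,0,-0.3,0,0,0,0,0,0,-0.3,0,0,0,0,0,1,-0.3,0,0,0,0,0,2,-1,0,0,0,0,0,3,-1,0,0,0,0,0,4,-1,0,0,0,0,0,4,-1]'
python3 - <<'E'
from h import *
st()
E
```

```text
t: 8.2
tool_pos: [0.6496, 0.0097, 0.0382]
ee_rot: [[-0.071, 0.997, 0.001], [0.997, 0.071, 0.003], [0.003, 0.001, -1.0]]
ft_force: [-0.4, -0.2, -2.6]
width: 0.0219
t: 9.2
tool_pos: [0.6538, 0.0092, 0.2463]
ee_rot: [[-0.07, 0.997, 0.014], [0.998, 0.07, 0.005], [0.004, 0.014, -1.0]]
ft_force: [0.8, 0.3, -0.4]
width: 0.085
9.2 [0.6538 0.0092 0.2463] [[-0.07, 0.997, 0.014], [0.998, 0.07, 0.005], [0.004, 0.014, -1.0]] 0.085 [ 0.8  0.3 -0.4]
```

```bash
python3 -m jog '[0,0.014,-0.15,-1,-0.1,0,-1, 0,0.014,-0.297,-2,-0.1,0,-1, 0,0.014,-0.297,-3,-0.1,0,-1, 0,0.014,-0.297,-4.7,-0.1,0,-1, 0,0.014,-0.297,-4.7,-0.1,0,-1, 0,0.014,-0.297,-4.7,-0.1,0,-1, 0,0.014,-0.297,-4.7,-0.1,0,-1]'
python3 - <<'E'
from h import *
v=grab("wrist","w4.png"); grab("top","top4.png")
a=v[0]; b=cv2.imread("pics/top4.png")[110:260,150:400]
cv2.imwrite("pics/w4c.png",np.vstack([a,cv2.resize(b,(512,307))[:210]]))
E
```

```text
t: 9.9
tool_pos: [0.4188, 0.0044, 0.2466]
ee_rot: [[0.224, 0.975, 0.002], [0.975, -0.224, 0.004], [0.004, 0.002, -1.0]]
ft_force: [0.5, 0.4, 0.1]
width: 0.0878
```

View pics/w4c.png

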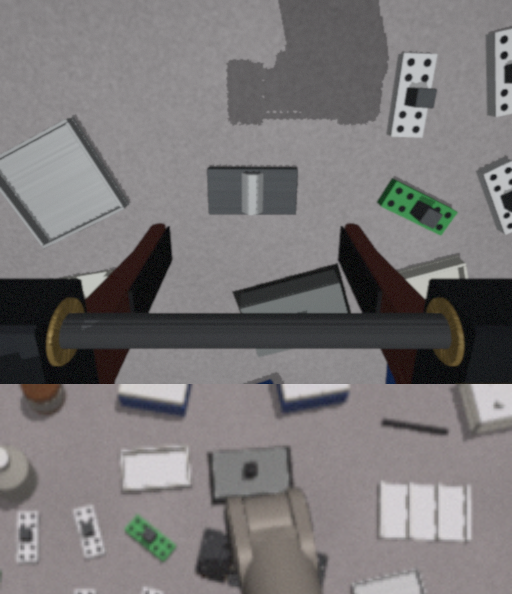

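The cover sits on the mat with mat showing on both sides. The balance base is at about (252,190) and the bright blade at (252,192). The tray is fully in view at (60,180).

```bash
python3 - <<'E'
from h import *
v=grab("wrist"); im,K,R,c=v; g=cv2.cvtColor(im,cv2.COLOR_BGR2GRAY)
print(g[190,205:300:4],g[160:222:3,252])
w=np.zeros_like(g,bool); w[150:230,190:320]=1
print("base");rects((g<115)&w,.012,K,R,c,.002,.02,25)
print("blade");rects((g>150)&w,.022,K,R,c,.0001,.002,3)
print("tray"); edgefit(v,(60,180),.005,20); 
print("rotors");rotors(v)
E
```

```text
[142  80  80  82  81  80  81  81  81  91 129 172 179 149 118  80  81  81
  81  80  84  78  80  98] [146 136  52  73  74 176 179 178 178 180 177 177 177 174 175 177 175 174
 153 141 141]
base
[ 0.4661 -0.0083  0.11    0.0628] deg 77.0 px [253. 188.]
blade
[ 0.4695 -0.0086  0.0505  0.0106] deg -13.2 px [252. 194.]
tray
corners px [[121, 203], [53, 237], [-21, 163], [68, 123]] 
 ctr [ 0.4067 -0.2426] sides [0.1044 0.1218 0.1246 0.1114] deg [13.7 23.2  9.7 13.8]
rotors
[0.6449 0.197  0.0635 0.0319] deg -85.6 px [433. 278.]
[0.546  0.2827 0.0919 0.0292] deg -0.2 px [502. 195.]
[0.3982 0.1918 0.0889 0.0344] deg -14.7 px [413.  93.]
```

```bash
python3 -m jog '[0,0,-0.15,-0.2,0.8,0,-0.1, 0,0,-0.3,-0.41,1.6,0,-0.1, 0,0,-0.45,-0.41,2.4,0,-0.1, 0,0,-0.6,-0.41,3.2,0,-0.1, 0,0,-0.75,-0.41,3.75,-0.8,-0.1, 0,0,-0.9,-0.41,3.75,-1.5,-0.1, 0,0,-1.05,-0.41,3.75,-2,-0.1, 0,0,-1.2,-0.41,3.75,-2,-0.1, 0,0,-1.35,-0.41,3.75,-2,-0.1, 0,0,-1.5,-0.41,3.75,-2,-0.1]'
python3 -m jog '[0,0,-0.1,0,0,0,-0.1,0,0,-0.1,0,0,0,-0.1]'
python3 - <<'E'
from h import *
st(); v=grab("wrist","w5.png"); rotors(v)
E
```

```text
t: 11.05
tool_pos: [0.4005, 0.1919, 0.1456]
ee_rot: [[0.997, -0.079, 0.002], [-0.079, -0.997, -0.003], [0.002, 0.003, -1.0]]
ft_force: [0.7, -0.3, -0.1]
width: 0.0486
t: 11.25
tool_pos: [0.4016, 0.1922, 0.1451]
ee_rot: [[0.984, -0.179, 0.002], [-0.179, -0.984, -0.005], [0.002, 0.004, -1.0]]
ft_force: [0.3, -0.5, 0.1]
width: 0.0482
11.25 [0.4016 0.1922 0.1451] [[0.984, -0.179, 0.002], [-0.179, -0.984, -0.005], [0.002, 0.004, -1.0]] 0.0482 [ 0.3 -0.5  0.1]
[0.403  0.2995 0.0768 0.0354] deg -0.4 px [235.  43.]
[0.5457 0.2965 0.0895 0.0375] deg 16.1 px [411.  26.]
```

```bash
python3 -m jog '[0,0,-0.075,-0.06,0,-0.8,-0.1,0,0,-0.075,-0.06,0,-1.6,-0.1,0,0,-0.075,-0.06,0,-2.2,-0.1,0,0,-0.075,-0.06,0,-2.46,-0.1,0,0,-0.075,-0.06,0,-2.46,0.2,0,0,-0.075,-0.06,0,-2.46,1,0,0,-0.075,-0.06,0,-2.46,1,0,0,-0.075,-0.06,0,-2.46,1,0,0,-0.075,-0.06,0,-2.46,1,0,0,-0.075,-0.06,0,-2.46,1]' 25
python3 -m jog '[0,0,0,0,0,0,1,0,0,0,0,0,0.4,1,0,0,0,0,0,1.2,1,0,0,0,0,0,2,1,0,0,0,0,0,2,1]'
```

```text
t: 12.3
tool_pos: [0.3989, 0.1926, 0.0231]
ee_rot: [[0.969, -0.249, 0.002], [-0.249, -0.969, -0.003], [0.003, 0.003, -1.0]]
ft_force: [-0.5, -1.0, 6.6]
width: 0.0201
t: 12.8
tool_pos: [0.4016, 0.1942, 0.1271]
ee_rot: [[0.968, -0.249, 0.009], [-0.249, -0.969, 0.002], [0.008, -0.004, -1.0]]
ft_force: [1.3, 0.3, -1.4]
width: 0.0198
```

```bash
python3 -m jog '[0,0,0.15,0,-0.4,0.3,1,0,0,0.3,0.3,-1,0.3,1,0,0,0.45,0.6,-1.8,0.3,1,0,0,0.6,0.9,-2.6,0.3,1,0,0,0.75,1.35,-3.4,0.3,1,0,0,0.9,1.35,-4.06,0,1,0,0,1.05,1.35,-4.06,0,1,0,0,1.2,1.35,-4.06,0,1,0,0,1.35,1.35,-4.06,0,1,0,0,1.5,1.35,-4.06,0,1]'
python3 -m jog '[0,0,0.095,0,0,-0.4,1,0,0,0.095,0,0,-0.8,1,0,0,0.095,0,0,-0.8,1]'
python3 - <<'E'
from h import *
st(); grab("wrist","w6.png")
E
```

```text
t: 13.8
tool_pos: [0.4683, -0.009, 0.1261]
ee_rot: [[0.42, 0.907, -0.002], [0.907, -0.42, 0.009], [0.007, -0.006, -1.0]]
ft_force: [0.6, 0.4, -2.5]
width: 0.0199
t: 14.1
tool_pos: [0.4658, -0.0092, 0.0835]
ee_rot: [[0.333, 0.943, -0.009], [0.943, -0.332, 0.008], [0.005, -0.011, -1.0]]
ft_force: [-0.7, -0.2, -0.4]
width: 0.02
14.1 [ 0.4658 -0.0092  0.0835] [[0.333, 0.943, -0.009], [0.943, -0.332, 0.008], [0.005, -0.011, -1.0]] 0.02 [-0.7 -0.2 -0.4]
```

View pics/w6.png

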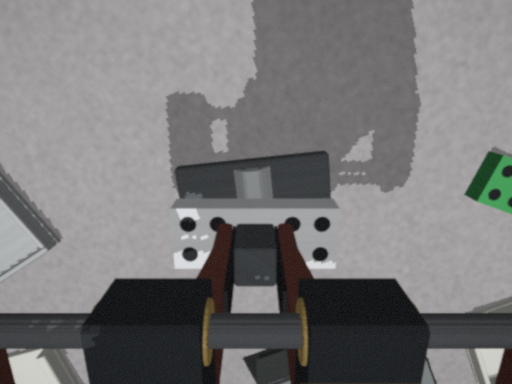

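The rotor is held square and the blade shows directly behind it at (252,182).

```bash
python3 -m jog '[-0.008,-0.009,0.113,0.064,0.012,-0.2,1,-0.008,-0.009,0.113,0.064,0.012,-0.4,1,-0.008,-0.009,0.113,0.064,0.012,-0.4,1,-0.008,-0.009,0.113,0.064,0.012,-0.4,1]'
python3 - <<'E'
from h import *
st(); v=grab("wrist"); im,K,R,c=v;g=cv2.cvtColor(im,cv2.COLOR_BGR2GRAY); cv2.imwrite("pics/w7.png",im)
w=np.zeros_like(g,bool); w[100:205,200:310]=1
a=proj([[.469,-.0086,.022]],K,R,c); print(a); print(g[int(a[0,1])-40:int(a[0,1]):6,225:285:3])
E
```

```text
t: 14.55
tool_pos: [0.4699, -0.0087, 0.065]
ee_rot: [[0.226, 0.974, 0.001], [0.974, -0.226, 0.0], [0.0, 0.001, -1.0]]
ft_force: [0.6, 0.1, -1.3]
width: 0.02
14.55 [ 0.4699 -0.0087  0.065 ] [[0.226, 0.974, 0.001], [0.974, -0.226, 0.0], [0.0, 0.001, -1.0]] 0.02 [ 0.6  0.1 -1.3]
[[253.95829912 209.838253  ]]
[[ 64  59  61  96  95  85  73  76  85  86  82  83  70  78  88 101  88  63
   59  58]
 [ 60  62  60  96 106 108 118 132 138 140 137 138 127 114 113 110  89  64
   62  62]
 [ 59  62  61  94 106 107 119 132 137 137 138 137 128 117 112 110  84  63
   64  59]
 [ 63  61  62  95 105 107 118 131 136 137 136 137 123 115 112 109  86  63
   64  65]
 [ 62  62  62  93 105 107 119 130 137 136 135 135 124 116 113 111  80  63
   62  61]
 [105 107 107 108 110 113 110 114 114 115 114 116 116 113 113 112 107 107
  107 107]
 [111 113 112 111 113 110 112 111 107 111 110 112 114 113 114 112 114 112
  113 113]]
```

```bash
python3 -m jog '[0,0,0.004,0,0,-0.2,1,0,0,0.004,0,0,-0.34,1,0,0,0.004,0,0,-0.385,1,0,0,0.004,0,0,-0.39,1,0,0,0.004,0,0,-0.39,1,0,0,0.004,0,0,-0.39,0.2,0,0,0.004,0,0,-0.39,0,0,0,0.004,0,0,-0.39,-0.1,0,0,0.004,0,0,-0.39,-0.15,0,0,0.004,0,0,-0.39,-0.15]'
python3 -m jog '[0,0,0,0,0,0.5,-0.15,0,0,0,0,0,1.3,-0.3,0,0,0,-0.4,0.1,2.2,-0.3,0,0,0,-0.8,0.2,3,-0.3,0,0,0,-1,0.23,4,-0.3,0,0,0,-1,0.23,4,-0.3,0,0,0,-1,0.23,4,-0.3,0,0,0,-1,0.23,4,-0.3,0,0,0,-1,0.23,4,-0.3]'
python3 - <<'E'
from h import *
st(); v=grab("wrist","w8.png"); rotors(v); im,K,R,c=v
print("expected level boss top px",proj([.4695,-.0087,.068],K,R,c))
E
```

```text
t: 15.6
tool_pos: [0.4702, -0.0087, 0.0457]
ee_rot: [[0.222, 0.975, 0.002], [0.975, -0.222, 0.0], [0.001, 0.002, -1.0]]
ft_force: [-0.7, 0.7, 0.1]
width: 0.0502
t: 16.5
tool_pos: [0.4195, 0.0026, 0.2443]
ee_rot: [[0.222, 0.975, -0.001], [0.975, -0.222, -0.001], [-0.001, -0.001, -1.0]]
ft_force: [-0.8, 0.4, 1.1]
width: 0.0569
16.5 [0.4195 0.0026 0.2443] [[0.222, 0.975, -0.001], [0.975, -0.222, -0.001], [-0.001, -0.001, -1.0]] 0.0569 [-0.8  0.4  1.1]
[ 0.4805 -0.0105  0.0938  0.0349] deg 77.2 px [256. 201.]
[0.5456 0.2804 0.0895 0.0243] deg -0.2 px [505. 197.]
expected level boss top px [[254.43523861 209.78889967]]
```

View pics/w8.png

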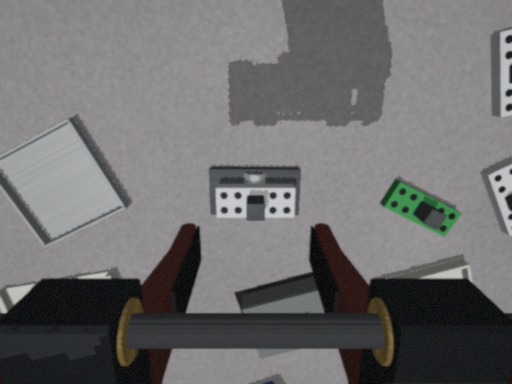

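The rotor stayed level: shadows and boss (256,208) are symmetric, and the boss is within 2 px of the level prediction. Rotor 4 is sound. I'll regrip it and carry it to the rack.

```bash
python3 -m jog '[0,0,0,1.014,-0.226,-1,-0.2,0,0,0,1.014,-0.226,-2,-0.15,0,0,0,1.014,-0.226,-3,-0.15,0,0,0,1.014,-0.226,-3.6,-0.15,0,0,0,1.014,-0.226,-3.96,-0.15,0,0,0,1.014,-0.226,-3.96,1,0,0,0,1.014,-0.226,-3.96,1,0,0,0,1.014,-0.226,-3.96,1,0,0,0,1.014,-0.226,-3.96,1,0,0,0,1.014,-0.226,-3.96,1]' 25
python3 -m jog '[0,0,0,0,0,0,1,0,0,0,0,0,0.4,1,0,0,0,0,0,1.3,1,0,0,-0.15,0,-0.5,2.2,1,0,0,-0.3,0.4,-1.2,3.2,1,0,0,-0.45,0.9,-2,4.2,1,0,0,-0.6,1.4,-3,4.3,1,0,0,-0.75,1.9,-4,4.3,1,0,0,-0.9,2.2,-5,4.3,1,0,0,-1.05,2.2,-6,4.3,1]'
python3 -m jog '[0,0,-0.15,0,-1,0,1,0,0,-0.3,0,-1,0,1,0,0,-0.33,0,-1,0,1,0,0,-0.33,0,-1,0,1]'
python3 - <<'E'
from h import *
st(); grab("wrist","w9.png")
E
```

```text
t: 17.55
tool_pos: [0.4713, -0.0085, 0.0475]
ee_rot: [[0.222, 0.975, 0.002], [0.975, -0.222, -0.0], [0.0, 0.002, -1.0]]
ft_force: [-0.5, -0.5, 4.7]
width: 0.0196
t: 18.55
tool_pos: [0.5765, -0.2705, 0.262]
ee_rot: [[0.957, 0.289, 0.002], [0.289, -0.957, -0.002], [0.002, 0.002, -1.0]]
ft_force: [1.1, 1.3, -1.4]
width: 0.0197
t: 18.95
tool_pos: [0.5768, -0.319, 0.2615]
ee_rot: [[0.999, -0.033, 0.001], [-0.033, -0.999, -0.001], [0.001, 0.001, -1.0]]
ft_force: [0.4, -0.3, -1.6]
width: 0.0199
18.95 [ 0.5768 -0.319   0.2615] [[0.999, -0.033, 0.001], [-0.033, -0.999, -0.001], [0.001, 0.001, -1.0]] 0.0199 [ 0.4 -0.3 -1.6]
```

View pics/w9.png

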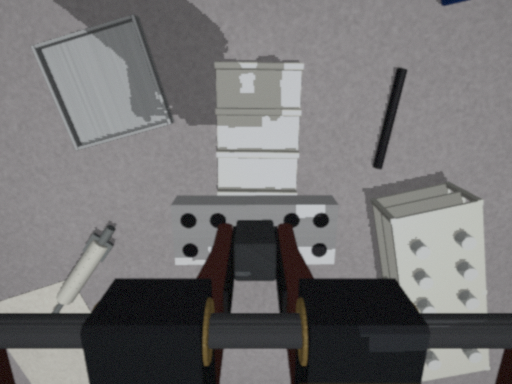

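The whole rack is visible, cols 215–302 and rows 62–195, along with the tray at (105,82).

```bash
python3 - <<'E'
from h import *
v=grab("wrist"); im,K,R,c=v; g=cv2.cvtColor(im,cv2.COLOR_BGR2GRAY); print("cam",c)
for col in (230,288): print(col,[(r,int(x)) for r,x in zip(range(56,200),g[56:200,col-1:col+2].mean(1))][::2])
for row in (67,80,130,172): print(row,g[row,208:224],g[row,290:310])
E
```

```text
cam [ 0.58012757 -0.23646575  0.42308269]
230 [(56, 141), (58, 128), (60, 94), (62, 113), (64, 145), (66, 146), (68, 128), (70, 131), (72, 145), (74, 146), (76, 147), (78, 146), (80, 146), (82, 145), (84, 145), (86, 145), (88, 146), (90, 145), (92, 144), (94, 145), (96, 145), (98, 145), (100, 145), (102, 145), (104, 144), (106, 143), (108, 119), (110, 145), (112, 144), (114, 134), (116, 139), (118, 144), (120, 144), (122, 144), (124, 147), (126, 187), (128, 194), (130, 195), (132, 194), (134, 194), (136, 195), (138, 195), (140, 195), (142, 194), (144, 195), (146, 195), (148, 184), (150, 114), (152, 166), (154, 194), (156, 193), (158, 182), (160, 194), (162, 195), (164, 194), (166, 195), (168, 194), (170, 195), (172, 195), (174, 195), (176, 195), (178, 194), (180, 194), (182, 195), (184, 195), (186, 183), (188, 133), (190, 98), (192, 165), (194, 184), (196, 112), (198, 94)]
288 [(56, 144), (58, 142), (60, 130), (62, 110), (64, 180), (66, 192), (68, 191), (70, 174), (72, 193), (74, 193), (76, 193), (78, 193), (80, 193), (82, 194), (84, 194), (86, 194), (88, 193), (90, 194), (92, 194), 
[... 541 characters left out ...]
, 194), (186, 194), (188, 183), (190, 112), (192, 125), (194, 176), (196, 103), (198, 94)]
67 [ 99  97  95  93  91 101 121 137 142 142 143 141 140 141 142 141] [194 193 194 192 192 193 194 195 193 192 194 193 189 174 154 143 141 140
 139 141]
80 [ 96  97  95  95  96  98  94 102 130 142 147 146 146 145 146 145] [193 193 193 194 194 194 193 193 194 193 186 154 138 139 143 141 139 139
 140 139]
130 [137 139 140 142 144 145 143 141 145 178 193 195 195 195 195 195] [193 195 195 194 196 195 194 189 169 147 140 139 134 134 137 140 142 142
 140 141]
172 [138 138 140 142 140 138 141 142 143 151 178 193 195 195 194 194] [196 195 196 195 194 186 159 140 140 142 144 143 142 145 143 144 141 139
 137 137]
```

```bash
python3 - <<'E'
from h import *
v=grab("wrist"); im,K,R,c=v
W=[ray([(230,a),(288,b)],.018,K,R,c) for a,b in((66,66.7),(112,112.6),(155,155.8),(193.6,194))]
for w in W: print(w[:,:2].round(4).tolist(), w.mean(0)[:2].round(4), "deg",np.degrees(np.arctan2(*(w[1]-w[0])[1::-1])).round(1))
for z,r,a,b in((.018,67,213.8,303.2),(.006,80,216,301.2),(.006,130,216.8,298.2),(.006,172,217.7,296)): p=ray([(a,r),(b,r)],z,K,R,c); print(p[:,:2].round(4).tolist(),p.mean(0)[:2].round(4),p[1,0]-p[0,0])
# tray rim
edgefit(v,(100,80),.005,25,15)
E
```

```text
[[0.554, -0.2219], [0.6189, -0.2246]] [ 0.5865 -0.2233] deg -2.3
[[0.5514, -0.2725], [0.6189, -0.2752]] [ 0.5852 -0.2738] deg -2.3
[[0.5488, -0.3234], [0.6189, -0.3265]] [ 0.5839 -0.325 ] deg -2.5
[[0.5463, -0.3726], [0.6189, -0.3753]] [ 0.5826 -0.3739] deg -2.2
[[0.5358, -0.2225], [0.636, -0.2254]] [ 0.5859 -0.2239] 0.10017171994274499
[[0.5361, -0.2364], [0.6355, -0.2394]] [ 0.5858 -0.2379] 0.09935615756943028
[[0.5334, -0.2945], [0.6325, -0.2975]] [ 0.583 -0.296] 0.09904427147466388
[[0.5313, -0.3474], [0.6301, -0.3504]] [ 0.5807 -0.3489] 0.0988772055629521
corners px [[149, 125], [81, 142], [41, 49], [113, 28]] 
 ctr [ 0.395  -0.2412] sides [0.088  0.1106 0.0874 0.112 ] deg [11.9 13.7 12.8 14. ]
```

```bash
python3 - <<'E'
from h import *
from workcell import telemetry
v=grab("wrist"); im,K,R,c=v; o=telemetry.get_obs(); p=np.array(o["tool_pos"]); Rt=np.array(o["ee_rot"])
g=cv2.cvtColor(im,cv2.COLOR_BGR2GRAY)
f=lambda y,h: proj(p+Rt@np.array([0,y,.0255-h]),K,R,c)[0].round(1)
print("top near edge",f(-.018,.016),"far edge",f(.018,.016),"bottom near",f(-.018,0),"boss top near/far",f(-.01,.046),f(.01,.046))
print([(r,int(g[r,205])) for r in range(180,275,2)]); print([(r,int(g[r,255])) for r in range(205,290,2)])
E
```

```text
top near edge [252.6 205.3] far edge [252.5 265.1] bottom near [252.7 195.5] boss top near/far [252.2 244.9] [252.2 283. ]
[(180, 138), (182, 140), (184, 141), (186, 143), (188, 142), (190, 138), (192, 141), (194, 136), (196, 99), (198, 94), (200, 93), (202, 94), (204, 109), (206, 138), (208, 141), (210, 139), (212, 141), (214, 142), (216, 142), (218, 141), (220, 139), (222, 142), (224, 145), (226, 143), (228, 141), (230, 141), (232, 141), (234, 140), (236, 141), (238, 137), (240, 138), (242, 137), (244, 136), (246, 139), (248, 139), (250, 140), (252, 140), (254, 140), (256, 142), (258, 181), (260, 154), (262, 98), (264, 45), (266, 29), (268, 31), (270, 32), (272, 33), (274, 28)]
[(205, 135), (207, 142), (209, 142), (211, 141), (213, 140), (215, 141), (217, 140), (219, 123), (221, 36), (223, 30), (225, 31), (227, 30), (229, 27), (231, 28), (233, 29), (235, 32), (237, 32), (239, 33), (241, 33), (243, 38), (245, 48), (247, 50), (249, 50), (251, 48), (253, 52), (255, 48), (257, 46), (259, 50), (261, 53), (263, 47), (265, 47), (267, 47), (269, 46), (271, 49), (273, 47), (275, 47), (277, 44), (279, 54), (281, 113), (283, 129), (285, 130), (287, 135), (289, 134)]
```

```bash
python3 -m jog '[0,0,-0.007,0.12,0.39,-1,1,0,0,-0.007,0.12,0.39,-2,1,0,0,-0.007,0.12,0.39,-3,1,0,0,-0.007,0.12,0.39,-4,1,0,0,-0.007,0.12,0.39,-4,1,0,0,-0.007,0.12,0.39,-4,1]'
```

```text
t: 19.75
tool_pos: [0.5829, -0.2989, 0.0621]
ee_rot: [[0.999, -0.038, 0.001], [-0.038, -0.999, -0.001], [0.001, 0.001, -1.0]]
ft_force: [-0.3, -0.8, -0.7]
width: 0.0196
```

Now lower, release, retreat up, and go above the next rotors to look.

```bash
python3 -m jog '[0,0,0,0,-0.01,-0.3,1,0,0,0,0,-0.01,-0.5,1,0,0,0,0,-0.01,-0.59,1,0,0,0,0,-0.01,-0.59,1,0,0,0,0,-0.01,-0.59,0.2,0,0,0,0,-0.01,-0.59,0,0,0,0,0,-0.01,-0.59,-0.1,0,0,0,0,-0.01,-0.59,-0.15]'
python3 -m jog '[0,0,0,0,0,0.5,-0.15,0,0,0,0,0,1.3,-0.15,0,0,0,0,-0.5,2.2,-0.3,0,0,0,0,-1,3.5,-0.3,0,0,0,0,-1,4,-0.3,0,0,0,0,-1,4,-0.3]'
python3 - <<'E'
from h import *
st(); v=grab("wrist","w10.png"); im,K,R,c=v
g=cv2.cvtColor(im,cv2.COLOR_BGR2GRAY)
cv2.imwrite("pics/w10c.png",cv2.resize(im[40:260,180:340],None,fx=3,fy=2.7))
print(proj([[.583,-.2995,.022],[.583,-.2995,.034],[.583,-.2995,.052]],K,R,c).round(1).tolist())
rects((g>150),.022,K,R,c,.002,.02,3)
E
```

```text
t: 20.55
tool_pos: [0.5831, -0.2995, 0.033]
ee_rot: [[0.999, -0.038, 0.001], [-0.038, -0.999, -0.001], [0.001, 0.001, -1.0]]
ft_force: [-0.2, -0.8, 1.0]
width: 0.0479
t: 21.15
tool_pos: [0.585, -0.3541, 0.2406]
ee_rot: [[0.999, -0.041, 0.011], [-0.041, -0.999, -0.007], [0.012, 0.007, -1.0]]
ft_force: [0.4, -0.4, 0.4]
width: 0.0575
21.15 [ 0.585  -0.3541  0.2406] [[0.999, -0.041, 0.011], [-0.041, -0.999, -0.007], [0.012, 0.007, -1.0]] 0.0575 [ 0.4 -0.4  0.4]
[[247.3, 104.2], [247.3, 105.1], [247.1, 106.6]]
[ 0.3113 -0.4936  0.1694  0.0358] deg 34.8 px [ 40. 270.]
[ 0.5835 -0.2931  0.1467  0.0996] deg 86.5 px [257.  94.]
[ 0.4054 -0.2501  0.0886  0.0819] deg -77.2 px [63. 59.]
```

View pics/w10c.png

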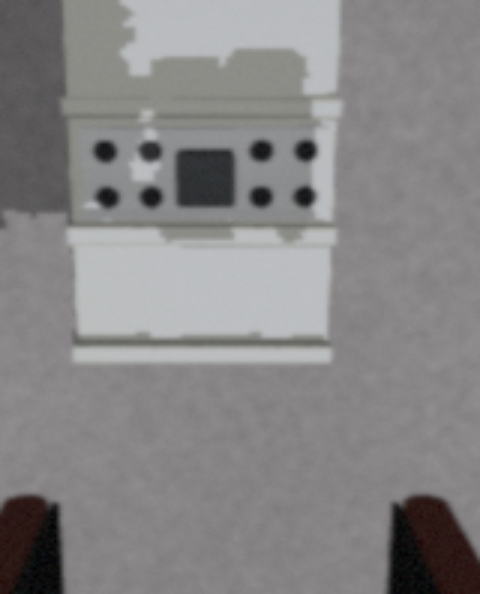

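The rotor lies flat between the walls of the middle channel. Next I'll re-measure the rest from the top camera and fly towards rotor 3.

```bash
python3 - <<'E'
from h import *
im,K,R,c=grab("top"); g=cv2.cvtColor(im,cv2.COLOR_BGR2GRAY); rects(g>165,.016,K,R,c,.002,.005,3)
E
python3 -m jog '[0.007,0.011,0.06,-0.4,0.9,0.2,-0.1,0.007,0.011,0.06,-0.7,1.8,0.2,-0.1,0.007,0.011,0.06,-1,2.8,0.2,-0.1,0.007,0.011,0.06,-1.3,3.8,0.2,-0.1,0.007,0.011,0.06,-1.6,4.8,0.2,-0.1,0.007,0.011,0.06,-1.9,5.8,0.2,-0.1,0.007,0.011,0.06,-2.2,6.8,0.2,-0.1,0.007,0.011,0.06,-2.5,7.8,0.2,-0.1,0.007,0.011,0.06,-2.8,8.8,0.2,-0.1,0.007,0.011,0.06,-3.1,9.8,0.2,-0.1]'
python3 -m jog '[0,0,0,-0.3,0.9,0,-0.1,0,0,0,-0.5,1.9,0,-0.1,0,0,0,-0.6,2.5,0,-0.1,0,0,0,-0.6,2.5,0,-0.1,0,0,0,-0.6,2.5,0,-0.1]'
python3 - <<'E'
from h import *
st(); rotors(grab("wrist","w11.png"))
E
```

```text
[0.2913 0.4274 0.0461 0.0447] deg -24.6 px [154. 252.]
[ 0.3632 -0.262   0.0961  0.0401] deg -59.0 px [350. 230.]
[0.373  0.9577 0.1073 0.0354] deg 6.0 px [  3. 229.]
[0.3969 0.3018 0.0899 0.0361] deg -0.9 px [191. 223.]
[0.5371 0.4063 0.0887 0.0361] deg -0.1 px [163. 184.]
[0.5472 0.2966 0.0905 0.0373] deg 16.1 px [193. 181.]
t: 22.25
tool_pos: [0.431, 0.1253, 0.2428]
ee_rot: [[1.0, 0.023, -0.01], [0.023, -1.0, 0.005], [-0.01, -0.005, -1.0]]
ft_force: [0.5, 0.4, 0.9]
width: 0.0482
t: 22.75
tool_pos: [0.3997, 0.2501, 0.2412]
ee_rot: [[1.0, 0.025, -0.012], [0.025, -1.0, 0.002], [-0.012, -0.002, -1.0]]
ft_force: [0.2, -1.2, -0.5]
width: 0.0483
22.75 [0.3997 0.2501 0.2412] [[1.0, 0.025, -0.012], [0.025, -1.0, 0.002], [-0.012, -0.002, -1.0]] 0.0483 [ 0.2 -1.2 -0.5]
[0.6564 0.1835 0.1072 0.0546] deg -85.3 px [466. 212.]
[0.5368 0.3997 0.0881 0.026 ] deg 1.4 px [396.  16.]
```

```bash
python3 - <<'E'
from h import *
v=grab("wrist","w11b.png"); im,K,R,c=v; p=proj([.397,.3025,.016],K,R,c)[0]; print(p)
g=cv2.cvtColor(im,cv2.COLOR_BGR2GRAY); u,w=p.astype(int); print(g[w-30:w+40:4,u-60:u+60:5])
E
```

```text
[254.10523419 106.58403922]
[[ 94  99  94  93  95 100  97  98  95  99  97  96  94  97 116  95  98  96
   98  93 144 141 141 140]
 [ 95  97  97  95  95  96  97  99  96  96  94  98  93 102 120  95  96  95
   98  95 143 144 140 142]
 [ 98  96  96  98 102  96 100 100  97  97  95  98  94  99 115  96  98  94
   98  97 143 144 143 144]
 [ 96  94  95  98  96  99 101  97  96  96  94  97  99  96 112  95  98  96
   98  95 143 142 142 140]
 [ 98  96  96  94 137 146 145 138 137 131 125 123 116 115 116 108 109 103
   97 101 143 141 138 145]
 [ 97  96  97  99 139 136 135 153 136 149 153 155 155 154 167 154 151 155
  154 151 153 142 142 142]
 [ 96  98  94 100 139  47  35 151  34  61 147  98 103 120 170  89  32 153
   80  53 151 143 144 143]
 [ 94  99  97  95 142 145 138 154 126 137 111  57  55  57 175 122  69 153
   84  67 149 144 138 142]
 [ 96  93  96  95 140 151 151 153 152 150 111  50  55  49 134 152 151 150
  150 149 160 143 140 143]
 [ 93  95  93  96 137 139 144 150 142 148 102  53  55  52 135 150 148 150
  149 148 178 142 144 143]
 [ 98  96  99  97 138  41  51 162  54  79 101  52  49  52 139  74  63 149
   66 101 171 143 147 143]
 [105 135 138 141 148 128 131 150  91 134 112  64  64  60 143  84  75 153
   42  94 167 143 145 144]
 [142 142 143 144 170 188 182 182 183 161 145 145 147 147 196 197 198 198
  146 145 160 143 145 144]
 [142 141 146 145 142 148 149 147 145 143 144 146 145 145 144 148 150 149
  146 144 144 145 147 144]
 [145 146 142 147 150 149 146 142 145 141 145 145 146 142 143 140 145 146
  143 142 139 144 145 147]
 [144 146 145 148 142 146 146 143 147 145 142 142 140 144 144 146 144 144
  140 145 148 143 146 147]
 [147 141 144 146 146 144 143 146 149 141 139 143 142 141 145 143 145 140
  144 150 145 141 142 142]
 [144 148 146 143 146 146 145 145 148 149 144 145 145 146 145 147 145 147
  145 143 146 144 143 142]]
```

```bash
cat >> h.py <<'E'
def boss(v,xy,lo=40,hi=75,zb=0.0):
    im,K,R,c=v; p=proj([xy[0],xy[1],zb+.046],K,R,c)[0]; g=cv2.medianBlur(cv2.cvtColor(im,cv2.COLOR_BGR2GRAY),3)
    m=((g>=lo)&(g<=hi)).astype(np.uint8); m=cv2.morphologyEx(m,cv2.MORPH_OPEN,np.ones((7,7)))
    w=np.zeros_like(m); y,x=int(p[1]),int(p[0]); w[max(0,y-40):y+40,max(0,x-50):x+50]=1
    return rects(m*w,zb+.046,K,R,c,.0001,.002,1)
E
python3 - <<'E'
from h import *
v=grab("wrist"); boss(v,(.397,.3025))
E
```

```text
[0.3968 0.3003 0.0191 0.0165] deg -88.6 px [253. 110.]
```

```bash
python3 -m jog '[-0.002,-0.012,-0.012,-0.054,1.02,-1,-0.1,-0.002,-0.012,-0.012,-0.054,1.02,-2,-0.1,-0.002,-0.012,-0.012,-0.054,1.02,-3,-0.1,-0.002,-0.012,-0.012,-0.054,1.02,-3.9,-0.1,-0.002,-0.012,-0.012,-0.054,1.02,-4.34,-0.1,-0.002,-0.012,-0.012,-0.054,1.02,-4.34,-0.1]' 25
python3 -m jog '[0,0,0,0,0,0,1,0,0,0,0,0,0,1,0,0,0,0,0,0,1,0,0,0,0,0,0,1,0,0,0,0,0,0,1,0,0,0,0,0,0,1]'
python3 -m jog '[0,0,0,0,0,0.4,1,0,0,0,0,0,1.2,1,0,0,0,0,0,2.1,1,0,0,0.15,0,-0.8,2.4,1,0,0,0.3,0.2,-1.7,2.4,1,0,0,0.45,0.5,-2.7,2.4,1,0,0,0.6,0.8,-3.7,2.4,1,0,0,0.75,1.1,-4.7,2.4,1,0,0,0.9,1.45,-5.5,2.4,1,0,0,1.05,1.45,-6.2,2,1]'
python3 -m jog '[0,0,0.15,0,0,-0.4,1,0,0,0.28,0,0,-0.6,1,0,0,0.28,0,0,-0.6,1,0,0,0.28,0,0,-0.6,1]'
```

```text
t: 23.5
tool_pos: [0.3962, 0.2961, 0.0215]
ee_rot: [[1.0, 0.007, -0.005], [0.007, -1.0, -0.005], [-0.005, 0.005, -1.0]]
ft_force: [0.1, 0.1, 0.5]
width: 0.0484
t: 24.1
tool_pos: [0.3969, 0.2968, 0.023]
ee_rot: [[1.0, 0.007, -0.003], [0.007, -1.0, -0.003], [-0.003, 0.003, -1.0]]
ft_force: [-1.6, -1.2, 8.9]
width: 0.0196
t: 25.1
tool_pos: [0.4676, 0.0121, 0.1329]
ee_rot: [[0.591, 0.806, 0.006], [0.806, -0.591, -0.003], [0.001, 0.006, -1.0]]
ft_force: [0.2, -0.3, -1.2]
width: 0.0198
t: 25.5
tool_pos: [0.4676, 0.0122, 0.1033]
ee_rot: [[0.349, 0.937, 0.007], [0.937, -0.349, -0.001], [0.001, 0.007, -1.0]]
ft_force: [0.2, 0.1, -1.0]
width: 0.0197
```

```bash
python3 -m jog '[0,0.007,0.13,0.1,-0.43,-0.3,1,0,0.007,0.13,0.1,-0.43,-0.7,1,0,0.007,0.13,0.1,-0.43,-0.7,1,0,0.007,0.13,0.1,-0.43,-0.7,1,0,0.007,0.13,0.1,-0.43,-0.7,1]'
python3 - <<'E'
from h import *
from workcell import telemetry
st(); v=grab("wrist"); im,K,R,c=v; o=telemetry.get_obs(); p=np.array(o["tool_pos"]); Rt=np.array(o["ee_rot"])
g=cv2.cvtColor(im,cv2.COLOR_BGR2GRAY)
f=lambda y,h: proj(p+Rt@np.array([0,y,.023-h]),K,R,c)[0].round(1)
print("top near edge",f(-.018,.016),"boss top near/far",f(-.01,.046),f(.01,.046))
print([(r,int(g[r,205])) for r in range(186,226,2)]); print([(r,int(g[r,255])) for r in range(225,290,2)])
E
```

```text
t: 26.0
tool_pos: [0.4733, -0.0086, 0.0694]
ee_rot: [[0.225, 0.974, 0.001], [0.974, -0.225, -0.001], [-0.0, 0.001, -1.0]]
ft_force: [1.0, -0.4, -2.0]
width: 0.0197
26.0 [ 0.4733 -0.0086  0.0694] [[0.225, 0.974, 0.001], [0.974, -0.225, -0.001], [-0.0, 0.001, -1.0]] 0.0197 [ 1.  -0.4 -2. ]
top near edge [254.1 204.6] boss top near/far [254.1 244.9] [254.  283.5]
[(186, 63), (188, 63), (190, 70), (192, 107), (194, 110), (196, 109), (198, 108), (200, 127), (202, 167), (204, 172), (206, 187), (208, 186), (210, 168), (212, 166), (214, 166), (216, 169), (218, 175), (220, 174), (222, 167), (224, 168)]
[(225, 40), (227, 39), (229, 39), (231, 40), (233, 38), (235, 42), (237, 41), (239, 43), (241, 56), (243, 59), (245, 59), (247, 58), (249, 64), (251, 64), (253, 62), (255, 62), (257, 64), (259, 63), (261, 60), (263, 59), (265, 60), (267, 59), (269, 62), (271, 60), (273, 60), (275, 58), (277, 71), (279, 152), (281, 162), (283, 164), (285, 165), (287, 163), (289, 163)]
```

```bash
python3 -m jog '[0,0,0,-0.04,-0.02,-0.2,1,0,0,0,-0.04,-0.02,-0.4,1,0,0,0,-0.04,-0.02,-0.47,1,0,0,0,-0.04,-0.02,-0.48,1,0,0,0,-0.04,-0.02,-0.48,1,0,0,0,-0.04,-0.02,-0.48,0.2,0,0,0,-0.04,-0.02,-0.48,0,0,0,0,-0.04,-0.02,-0.48,-0.1,0,0,0,-0.04,-0.02,-0.48,-0.15]'
python3 -m jog '[0,0,0,0,0,0.5,-0.15,0,0,0,0,0,1.3,-0.3,0,0,0,-0.4,0.1,2.2,-0.3,0,0,0,-0.8,0.2,3,-0.3,0,0,0,-1,0.23,4,-0.3,0,0,0,-1,0.23,4,-0.3,0,0,0,-1,0.23,4,-0.3,0,0,0,-1,0.23,4,-0.3]'
python3 - <<'E'
from h import *
st(); v=grab("wrist","w12.png"); boss(v,(.47,-.0086),35,75,.022); im,K,R,c=v
print("expected level boss top px",proj([.4685,-.0087,.068],K,R,c))
E
```

```text
t: 26.95
tool_pos: [0.4715, -0.0096, 0.0454]
ee_rot: [[0.224, 0.974, 0.002], [0.974, -0.224, -0.001], [-0.0, 0.002, -1.0]]
ft_force: [-0.5, -0.1, 0.6]
width: 0.0483
t: 27.75
tool_pos: [0.4211, 0.0017, 0.2445]
ee_rot: [[0.224, 0.974, 0.0], [0.974, -0.224, -0.001], [-0.001, 0.001, -1.0]]
ft_force: [0.3, 0.2, -0.5]
width: 0.057
27.75 [0.4211 0.0017 0.2445] [[0.224, 0.974, 0.0], [0.974, -0.224, -0.001], [-0.001, 0.001, -1.0]] 0.057 [ 0.3  0.2 -0.5]
[ 0.4301 -0.0235  0.0217  0.0107] deg 77.1 px [233. 176.]
expected level boss top px [[254.80394195 207.11505749]]
```

View pics/w12.png

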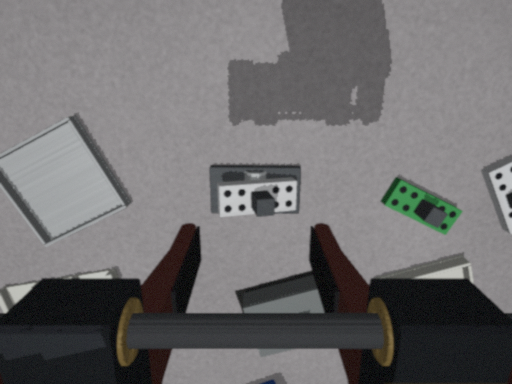

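This one tipped: its boss leans right, towards +y, and its top is about 10 px right of level. Rotor 3 is faulty. I'll grip it with the tool tilted 0.24 rad to match.

```bash
python3 -m jog '[-0.117,0.027,0,0.5,0.09,-0.8,-0.15,-0.234,0.054,0,1.05,0.18,-1.6,-0.15,-0.234,0.054,0,1.05,0.18,-2.4,-0.15,-0.234,0.054,0,1.05,0.18,-2.78,-0.15,-0.234,0.054,0,1.05,0.18,-2.78,-0.15,-0.234,0.054,0,1.05,0.18,-2.78,-0.15]'
python3 - <<'E'
from h import *
v=grab("wrist"); im,K,R,c=v; g=cv2.cvtColor(im,cv2.COLOR_BGR2GRAY)
n=np.array([.238*.225,.238*.974,.971]);B=np.array([.4692,-.0089,.0231])
t=np.array([.974,-.225,0]);u=np.cross(t,n)
f=lambda a,b,h: proj(B+n*h+u*a+t*b,K,R,c)[0].round(1)
print("boss top corners",f(-.01,-.01,.046),f(.01,-.01,.046),f(-.01,.01,.046),f(.01,.01,.046),"bar near corners",f(-.045,-.018,.016),f(.045,-.018,.016))
y=int(f(0,-.004,.046)[1]); print(y,[(x,int(g[y,x])) for x in range(215,300,2)])
x=int(f(0,0,.046)[0]); print(x,[(r,int(g[r,x])) for r in range(150,290,3)])
cv2.imwrite("pics/w13.png",im)
E
```

```text
t: 28.4
tool_pos: [0.4728, 0.0101, 0.1044]
ee_rot: [[0.218, 0.974, -0.057], [0.946, -0.225, -0.234], [-0.241, -0.002, -0.971]]
ft_force: [1.0, -1.2, 0.7]
width: 0.0502
boss top corners [271.3 200.5] [239.  200.4] [270.8 230.1] [239.4 230. ] bar near corners [319.9 175.2] [190.6 174.9]
209 [(215, 206), (217, 206), (219, 206), (221, 199), (223, 98), (225, 43), (227, 39), (229, 41), (231, 45), (233, 102), (235, 195), (237, 205), (239, 198), (241, 106), (243, 54), (245, 52), (247, 52), (249, 56), (251, 54), (253, 50), (255, 58), (257, 58), (259, 57), (261, 50), (263, 52), (265, 55), (267, 54), (269, 56), (271, 95), (273, 157), (275, 165), (277, 154), (279, 58), (281, 38), (283, 37), (285, 39), (287, 32), (289, 122), (291, 202), (293, 205), (295, 204), (297, 204), (299, 196)]
255 [(150, 43), (153, 53), (156, 64), (159, 99), (162, 121), (165, 120), (168, 118), (171, 99), (174, 116), (177, 155), (180, 155), (183, 157), (186, 124), (189, 34), (192, 34), (195, 31), (198, 35), (201, 48), (204, 54), (207, 57), (210, 54), (213, 53), (216, 55), (219, 56), (222, 70), (225, 74), (228, 96), (231, 148), (234, 147), (237, 146), (240, 150), (243, 148), (246, 147), (249, 151), (252, 150), (255, 152), (258, 151), (261, 148), (264, 143), (267, 147), (270, 152), (273, 150), (276, 150), (279, 149), (282, 146), (285, 151), (288, 147)]
```

```bash
python3 -m jog '[0,0,0,-0.016,-0.09,-0.4,-0.15,0,0,0,-0.032,-0.18,-0.8,-0.15,0,0,0,-0.046,-0.268,-1.15,-0.15,0,0,0,-0.046,-0.268,-1.15,-0.15,0,0,0,-0.046,-0.268,-1.15,1,0,0,0,-0.046,-0.268,-1.15,1,0,0,0,-0.046,-0.268,-1.15,1,0,0,0,-0.046,-0.268,-1.15,1,0,0,0,-0.046,-0.268,-1.15,1,0,0,0,-0.046,-0.268,-1.15,1]' 25
python3 - <<'E'
from h import *
st()
d=optics.get_image("wrist"); T=np.array(d["tool_from_camera"]); K=np.array(d["intrinsics"])
Rt=np.array([[.999,-.033,.001],[-.033,-.999,-.001],[.001,.001,-1]]); R=Rt@T[:3,:3]; c=Rt@T[:3,3]+[.5768,-.319,.2615]
g=cv2.cvtColor(cv2.imread("pics/w9.png"),cv2.COLOR_BGR2GRAY)
P=ray([(34,47),(135,16),(171,122),(78,147)],.018,K,R,c)[:,:2]; e=np.roll(P,-1,0)-P
print(P.round(4).tolist(),P.mean(0).round(4),np.linalg.norm(e,axis=1).round(4),np.degrees(np.arctan2(e[:,1],e[:,0])).round(1))
E
```

```text
t: 29.45
tool_pos: [0.4717, -0.0028, 0.0483]
ee_rot: [[0.219, 0.974, -0.054], [0.946, -0.225, -0.233], [-0.239, 0.0, -0.971]]
ft_force: [-0.6, 1.0, 5.6]
width: 0.0201
29.45 [ 0.4717 -0.0028  0.0483] [[0.219, 0.974, -0.054], [0.946, -0.225, -0.233], [-0.239, 0.0, -0.971]] 0.0201 [-0.6  1.   5.6]
[[0.3386, -0.1975], [0.4538, -0.1701], [0.4806, -0.2838], [0.3662, -0.3098]] [ 0.4098 -0.2403] [0.1184 0.1167 0.1173 0.1157] [  13.4  -76.7 -167.2  103.8]
```

```bash
python3 -m jog '[0,0,0,0,0,0.4,1,0,0,0,0,0,1.2,1,0.12,-0.028,0,0,-0.2,2,1,0.238,-0.054,0,0,-0.9,2.4,1,0.238,-0.054,0,-0.3,-1.8,2.4,1,0.238,-0.054,0,-0.5,-2.6,2.4,1]'
python3 -m jog '[0,0,-0.15,-0.2,-0.8,0,1,0,0,-0.3,-0.4,-1.6,0,1,0,0,-0.45,-0.67,-2.6,0,1,0,0,-0.6,-0.67,-2.6,0,1,0,0,-0.75,-0.67,-2.6,0,1,0,0,-0.9,-0.67,-2.6,-0.5,1,0,0,-1.05,-0.67,-2.6,-0.8,1,0,0,-1.11,-0.67,-2.6,-0.8,1,0,0,-1.11,-0.67,-2.6,-0.8,1]'
python3 - <<'E'
from h import *
st(); v=grab("wrist"); im,K,R,c=v; cv2.imwrite("pics/w14.png",im)
E
```

```text
t: 30.1
tool_pos: [0.4456, -0.1359, 0.1693]
ee_rot: [[0.228, 0.974, 0.002], [0.974, -0.228, 0.003], [0.003, 0.001, -1.0]]
ft_force: [-0.0, -0.1, -2.4]
width: 0.02
t: 31.0
tool_pos: [0.4113, -0.2655, 0.1285]
ee_rot: [[0.973, 0.229, 0.001], [0.229, -0.973, 0.0], [0.001, 0.0, -1.0]]
ft_force: [0.4, -0.5, -1.6]
width: 0.0203
31.0 [ 0.4113 -0.2655  0.1285] [[0.973, 0.229, 0.001], [0.229, -0.973, 0.0], [0.001, 0.0, -1.0]] 0.0203 [ 0.4 -0.5 -1.6]
```

View pics/w14.png

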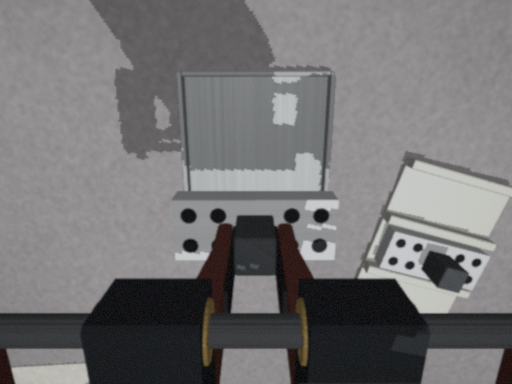

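The tray is square to the tool: cols 180–335, far rim at row 72, rotor centred at about col 255.

```bash
python3 - <<'E'
from h import *
v=grab("wrist"); im,K,R,c=v
P=ray([(180,72),(335,72)],.018,K,R,c)[:,:2]; d=P[1]-P[0]; n=np.array([-d[1],d[0]])/np.hypot(*d); print(P,np.hypot(*d),np.degrees(np.arctan2(d[1],d[0])))
ctr=P.mean(0)-.061*n; print("ctr",ctr,"B",ctr-.027*n,"A",ctr+.027*n)
E
```

```text
[[ 0.33801786 -0.19415742]
 [ 0.45207772 -0.16689324]] 0.11727312426427601 13.443388691666561
ctr [ 0.40922935 -0.23985394] B [ 0.41550643 -0.26611414] A [ 0.40295226 -0.21359373]
```

```bash
python3 -m jog '[0,0,0.005,0.08,-0.01,-0.7,1,0,0,0.005,0.08,-0.01,-1.4,1,0,0,0.005,0.08,-0.01,-1.85,1,0,0,0.005,0.08,-0.01,-1.92,1,0,0,0.005,0.08,-0.01,-1.92,1,0,0,0.005,0.08,-0.01,-1.92,0.2,0,0,0.005,0.08,-0.01,-1.92,0,0,0,0.005,0.08,-0.01,-1.92,-0.1,0,0,0.005,0.08,-0.01,-1.92,-0.15]'
python3 -m jog '[0,0,0,0,0,0.5,-0.15,0,0,0,0,0,1.3,-0.15,0,0,0,0,0,2.3,-0.15,0,0,0,0.2,0.7,3.3,-0.15,0,0,0,0.4,1.6,3.6,-0.15,0,0,0,0.6,2.5,3.6,-0.15,0,0,0,0.8,3.5,3.6,-0.15,0,0,0,1,4.5,3.6,-0.15,0,0,0,1.2,5.5,3.6,-0.15,0,0,0,1.4,6.5,3.6,-0.15]'
python3 -m jog '[0,0,0,0.25,1,0,-0.15,0,0,0,0.5,2,0,-0.15,0,0,0,0.75,3,0,-0.15,0,0,0,1,4,0,-0.15,0,0,0,1,4,0,-0.15,0,0,0,1,4,0,-0.15]'
python3 - <<'E'
from h import *
st(); im,K,R,c=grab("top"); g=cv2.cvtColor(im,cv2.COLOR_BGR2GRAY); rects(g>165,.016,K,R,c,.002,.005,3)
v=grab("wrist","w15.png"); print("wrist"); rotors(v); boss(v,(.546,.2955))
im,K,R,c=v; p=proj([.546,.2955,.016],K,R,c)[0]; print(p)
E
```

```text
t: 32.0
tool_pos: [0.4165, -0.2665, 0.034]
ee_rot: [[0.972, 0.236, 0.005], [0.236, -0.972, -0.001], [0.004, 0.002, -1.0]]
ft_force: [-0.1, 0.2, -0.6]
width: 0.0483
t: 33.0
tool_pos: [0.485, 0.0528, 0.2145]
ee_rot: [[0.972, 0.236, 0.006], [0.236, -0.972, -0.0], [0.005, 0.002, -1.0]]
ft_force: [1.2, 0.3, 1.3]
width: 0.0505
t: 33.6
tool_pos: [0.5346, 0.2547, 0.2142]
ee_rot: [[0.971, 0.24, 0.005], [0.24, -0.971, -0.0], [0.005, 0.002, -1.0]]
ft_force: [0.1, -0.6, -0.7]
width: 0.0503
33.6 [0.5346 0.2547 0.2142] [[0.971, 0.24, 0.005], [0.24, -0.971, -0.0], [0.005, 0.002, -1.0]] 0.0503 [ 0.1 -0.6 -0.7]
[0.2916 0.4271 0.0458 0.0449] deg -18.1 px [154. 252.]
[0.3748 0.9579 0.1038 0.0353] deg 6.0 px [  3. 228.]
[0.5373 0.4065 0.0893 0.0326] deg 2.1 px [163. 184.]
wrist
[0.8486 0.1728 0.0999 0.0538] deg -63.5 px [496. 279.]
[0.6563 0.1905 0.098  0.0661] deg 89.9 px [351. 225.]
[0.5459 0.2944 0.0885 0.0349] deg 16.8 px [274. 128.]
[0.5366 0.402  0.0883 0.0331] deg 2.3 px [295.  15.]
[0.545  0.2966 0.02   0.0174] deg -75.7 px [274. 123.]
[272.94349867 121.20228412]
```

```bash
python3 -m jog '[0,0.005,0.033,0.22,0.82,-0.8,-0.15,0,0.005,0.033,0.22,0.82,-1.7,-0.15,0,0.005,0.033,0.22,0.82,-2.6,-0.15,0,0.005,0.033,0.22,0.82,-3.4,-0.15,0,0.005,0.033,0.22,0.82,-3.81,-0.15,0,0.005,0.033,0.22,0.82,-3.81,-0.15,0,0.005,0.033,0.22,0.82,-3.81,-0.15]' 25
python3 -m jog '[0,0,0,0,0,0,1,0,0,0,0,0,0,1,0,0,0,0,0,0,1,0,0,0,0,0,0,1,0,0,0,0,0,0,1,0,0,0,0,0,0,1]'
python3 -m jog '[0,0,0,0,0,0.4,1,0,0,0,0,0,1.2,1,0,0,0,0,0,2.1,1,0,0,0.15,-0.2,-0.8,2.4,1,0,0,0.3,-0.4,-1.7,2.4,1,0,0,0.45,-0.7,-2.7,2.4,1,0,0,0.6,-1,-3.7,2.4,1,0,0,0.75,-1.3,-4.7,2.4,1,0,0,0.9,-1.5,-5.5,2.4,1,0,0,1.05,-1.5,-6.09,1.8,1]'
python3 -m jog '[0,0,0.02,0,0,-0.3,1,0,0,0.02,0,0,-0.6,1,0,0,0.02,0,0,-0.6,1,0,0,0.02,0,0,-0.6,1]'
```

```text
t: 34.4
tool_pos: [0.5467, 0.2902, 0.0249]
ee_rot: [[0.964, 0.264, 0.001], [0.264, -0.964, -0.002], [0.0, 0.002, -1.0]]
ft_force: [-0.1, -0.2, 0.6]
width: 0.0503
t: 35.0
tool_pos: [0.5469, 0.2905, 0.0255]
ee_rot: [[0.964, 0.265, 0.001], [0.265, -0.964, -0.001], [0.001, 0.002, -1.0]]
ft_force: [-1.5, -1.1, 5.6]
width: 0.0198
t: 36.0
tool_pos: [0.4727, -0.0161, 0.1183]
ee_rot: [[0.265, 0.964, 0.007], [0.964, -0.265, 0.001], [0.003, 0.007, -1.0]]
ft_force: [1.4, 1.7, -1.7]
width: 0.0197
t: 36.4
tool_pos: [0.4724, -0.0159, 0.0883]
ee_rot: [[0.246, 0.969, 0.007], [0.969, -0.246, 0.001], [0.002, 0.006, -1.0]]
ft_force: [0.5, 0.2, -1.6]
width: 0.0198
```

```bash
python3 -m jog '[0,0.007,0.022,0.03,0.124,-0.2,1,0,0.007,0.022,0.03,0.124,-0.4,1,0,0.007,0.022,0.03,0.124,-0.4,1,0,0.007,0.022,0.03,0.124,-0.4,1,0,0.007,0.022,0.03,0.124,-0.4,1]'
python3 - <<'E'
from h import *
from workcell import telemetry
v=grab("wrist"); im,K,R,c=v; o=telemetry.get_obs(); p=np.array(o["tool_pos"]); Rt=np.array(o["ee_rot"])
print("cross mm",((p[:2]-[.469,-.0086])@[.225,.974]*1e3).round(2),"yaw",np.degrees(np.arctan2(Rt[1,0],Rt[0,0])).round(2))
g=cv2.cvtColor(im,cv2.COLOR_BGR2GRAY)
f=lambda y,h: proj(p+Rt@np.array([0,y,.0255-h]),K,R,c)[0].round(1)
print("boss top near/far",f(-.01,.046),f(.01,.046))
print([(r,int(g[r,255])) for r in range(225,290,2)])
E
```

```text
t: 36.9
tool_pos: [0.474, -0.0098, 0.0684]
ee_rot: [[0.224, 0.975, -0.0], [0.975, -0.224, 0.001], [0.001, -0.0, -1.0]]
ft_force: [0.3, -1.1, -0.7]
width: 0.0197
cross mm 0.01 yaw 77.04
boss top near/far [254.1 242.6] [254.1 280.8]
[(225, 37), (227, 40), (229, 38), (231, 41), (233, 46), (235, 59), (237, 59), (239, 58), (241, 61), (243, 61), (245, 63), (247, 61), (249, 61), (251, 64), (253, 59), (255, 58), (257, 58), (259, 59), (261, 60), (263, 59), (265, 60), (267, 59), (269, 60), (271, 118), (273, 167), (275, 163), (277, 161), (279, 160), (281, 161), (283, 162), (285, 164), (287, 163), (289, 162)]
```

```bash
python3 -m jog '[0,0,0,0,0,-0.2,1,0,0,0,0,0,-0.36,1,0,0,0,0,0,-0.41,1,0,0,0,0,0,-0.41,1,0,0,0,0,0,-0.41,1,0,0,0,0,0,-0.41,0.2,0,0,0,0,0,-0.41,0,0,0,0,0,0,-0.41,-0.1,0,0,0,0,0,-0.41,-0.15]'
python3 -m jog '[0,0,0,0,0,0.5,-0.15,0,0,0,0,0,1.3,-0.3,0,0,0,-0.4,0.1,2.2,-0.3,0,0,0,-0.8,0.2,3,-0.3,0,0,0,-1,0.23,4,-0.3,0,0,0,-1,0.23,4,-0.3,0,0,0,-1,0.23,4,-0.3,0,0,0,-1,0.23,4,-0.3]'
cat >> h.py <<'E'
def tipcheck(v,bx=.469,by=-.0086):
    im,K,R,c=v; g=cv2.medianBlur(cv2.cvtColor(im,cv2.COLOR_BGR2GRAY),3)
    for a in(-11,0,11): print("boss top if u=%d"%a,proj([bx+.225e-3*a,by+.974e-3*a,.068],K,R,c)[0].round(1))
    y=int(proj([bx,by,.068],K,R,c)[0][1])
    for r in(y-4,y,y+4): print(r,"dark cols",[x for x in range(200,312) if g[r,x]<75])
E
python3 - <<'E'
from h import *
st(); v=grab("wrist","w16.png"); tipcheck(v)
rotors(v)
E
```

```text
t: 37.85
tool_pos: [0.4742, -0.0098, 0.0481]
ee_rot: [[0.224, 0.975, 0.0], [0.975, -0.224, 0.001], [0.001, -0.0, -1.0]]
ft_force: [0.1, -0.0, -0.2]
width: 0.0485
t: 38.65
tool_pos: [0.4237, 0.0015, 0.2471]
ee_rot: [[0.224, 0.975, -0.001], [0.975, -0.224, 0.0], [0.0, -0.001, -1.0]]
ft_force: [-0.9, 0.1, -0.3]
width: 0.057
38.65 [0.4237 0.0015 0.2471] [[0.224, 0.975, -0.001], [0.975, -0.224, 0.0], [0.0, -0.001, -1.0]] 0.057 [-0.9  0.1 -0.3]
boss top if u=-11 [244.1 204.7]
boss top if u=0 [254.5 204.7]
boss top if u=11 [264.8 204.7]
200 dark cols [252, 253, 254, 255, 256, 257, 273, 274, 275, 276, 286, 287, 288, 289, 290]
204 dark cols [227, 228, 240, 241, 242, 243, 252, 253, 254, 255, 256, 257, 258, 273, 274, 275, 276]
208 dark cols [226, 227, 228, 229, 254, 255, 256, 257, 267]
[ 0.4779 -0.0071  0.0939  0.0374] deg 83.1 px [258. 194.]
```

```bash
python3 - <<'E'
import cv2
a=cv2.imread("pics/w16.png"); cv2.imwrite("pics/w16c.png",cv2.resize(a[140:250,180:330],None,fx=4,fy=4,interpolation=cv2.INTER_CUBIC))
E
```

View pics/w16c.png

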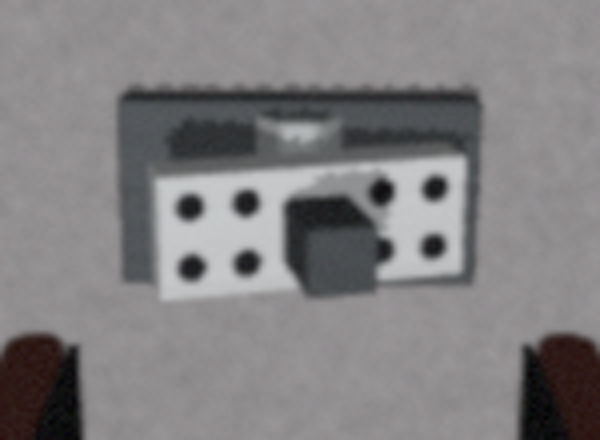

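Rotor 2 tipped too: its boss leans right, with its top at about (265,204), and the bar is turned slightly. It's faulty and goes to the tray.

```bash
python3 - <<'E'
from h import *
from workcell import telemetry
v=grab("wrist"); im,K,R,c=v
top=ray([(265.2,205.2)],.0678,K,R,c)[0]; print("boss top",top)
for yaw in(77,80):
    u=np.array([np.cos(np.radians(yaw)),np.sin(np.radians(yaw)),0]); n=.238*u+np.array([0,0,.971]); tcp=top-n*(.046-.0255)
    cur=np.array(telemetry.get_obs()["tool_pos"]); pre=tcp+.06*n
    print(yaw,"tcp",tcp.round(4),"pre delta/50",((pre-cur)/.05).round(3),"w",(.24*np.cross([0,0,1],u)).round(3))
    t=np.array([u[1],-u[0],0]); ul=np.cross(t,n)
    B=top-n*.046
    print("corner px pred",[proj(B+n*.016+a*ul*.045+b*t*.018,K,R,c)[0].round(1).tolist() for a,b in((1,-1),(1,1),(-1,1),(-1,-1))])
E
```

```text
boss top [0.47166787 0.00229691 0.0678    ]
77 tcp [ 0.4706 -0.0025  0.0479] pre delta/50 [ 1.006  0.2   -2.809] w [-0.234  0.054  0.   ]
corner px pred [[218.6, 183.8], [219.5, 214.3], [294.8, 207.7], [295.9, 178.6]]
80 tcp [ 0.4708 -0.0025  0.0479] pre delta/50 [ 0.996  0.202 -2.809] w [-0.236  0.042  0.   ]
corner px pred [[217.9, 186.2], [220.5, 216.5], [295.6, 206.2], [295.1, 177.0]]
```

Predicted corners match at yaw 77°, so the bar is not turned. Same tilted regrip as before.

```bash
python3 -m jog '[-0.117,0.027,0,0.5,0.1,-0.8,-0.15,-0.234,0.054,0,1,0.2,-1.6,-0.15,-0.234,0.054,0,1,0.2,-2.4,-0.15,-0.234,0.054,0,1,0.2,-2.81,-0.15,-0.234,0.054,0,1,0.2,-2.81,-0.15,-0.234,0.054,0,1,0.2,-2.81,-0.15]'
python3 -m jog '[0,0,0,-0.016,-0.09,-0.4,-0.15,0,0,0,-0.032,-0.18,-0.8,-0.15,0,0,0,-0.05,-0.27,-1.15,-0.15,0,0,0,-0.05,-0.27,-1.15,-0.15,0,0,0,-0.05,-0.27,-1.15,1,0,0,0,-0.05,-0.27,-1.15,1,0,0,0,-0.05,-0.27,-1.15,1,0,0,0,-0.05,-0.27,-1.15,1,0,0,0,-0.05,-0.27,-1.15,1,0,0,0,-0.05,-0.27,-1.15,1]' 25
python3 -m jog '[0,0,0,0,0,0.4,1,0,0,0,0,0,1.2,1,0.12,-0.028,0,0,-0.2,2,1,0.238,-0.054,0,0,-0.9,2.4,1,0.238,-0.054,0,-0.3,-1.8,2.4,1,0.238,-0.054,0,-0.5,-2.6,2.4,1]'
python3 -m jog '[0,0,-0.15,-0.2,-0.4,0,1,0,0,-0.3,-0.4,-0.9,0,1,0,0,-0.45,-0.8,-1.55,0,1,0,0,-0.6,-0.8,-1.55,0,1,0,0,-0.75,-0.8,-1.55,0,1,0,0,-0.9,-0.8,-1.55,-0.3,1,0,0,-1.05,-0.8,-1.55,-0.6,1,0,0,-1.11,-0.8,-1.55,-0.8,1,0,0,-1.11,-0.8,-1.55,-0.8,1,0,0,-1.11,-0.8,-1.55,-0.8,1]'
python3 - <<'E'
from h import *
from workcell import telemetry
v=grab("wrist","w17.png"); im,K,R,c=v; o=telemetry.get_obs(); p=np.array(o["tool_pos"]); Rt=np.array(o["ee_rot"]); g=cv2.cvtColor(im,cv2.COLOR_BGR2GRAY)
print("yaw",np.degrees(np.arctan2(Rt[1,0],Rt[0,0])))
f=lambda y,h: proj(p+Rt@np.array([0,y,.0255-h]),K,R,c)[0].round(1)
print("boss top near/far",f(-.01,.046),f(.01,.046)); print([(r,int(g[r,255])) for r in range(221,290,2)])
print("rotor A boss at tray, px", proj([.403,-.2136,.028],K,R,c))
E
```

```text
t: 39.35
tool_pos: [0.4731, 0.0111, 0.1056]
ee_rot: [[0.218, 0.974, -0.058], [0.946, -0.225, -0.232], [-0.24, -0.005, -0.971]]
ft_force: [0.1, 0.9, 1.1]
width: 0.0503
t: 40.35
tool_pos: [0.4711, -0.0022, 0.0486]
ee_rot: [[0.218, 0.974, -0.057], [0.946, -0.225, -0.232], [-0.239, -0.004, -0.971]]
ft_force: [0.6, 0.6, 5.7]
width: 0.0203
t: 40.95
tool_pos: [0.4451, -0.1352, 0.1697]
ee_rot: [[0.227, 0.974, -0.002], [0.974, -0.227, 0.003], [0.003, -0.003, -1.0]]
ft_force: [1.0, -0.5, -2.3]
width: 0.0196
t: 41.95
tool_pos: [0.4048, -0.2126, 0.1296]
ee_rot: [[0.973, 0.232, 0.001], [0.232, -0.973, 0.003], [0.002, -0.003, -1.0]]
ft_force: [-0.3, -1.3, -2.1]
width: 0.0197
yaw 13.400309440921705
boss top near/far [253.2 244.5] [253.2 282.7]
[(221, 37), (223, 30), (225, 36), (227, 34), (229, 32), (231, 38), (233, 35), (235, 33), (237, 33), (239, 34), (241, 44), (243, 53), (245, 55), (247, 54), (249, 53), (251, 55), (253, 56), (255, 56), (257, 52), (259, 54), (261, 51), (263, 57), (265, 56), (267, 75), (269, 77), (271, 58), (273, 53), (275, 51), (277, 72), (279, 145), (281, 154), (283, 150), (285, 148), (287, 149), (289, 153)]
rotor A boss at tray, px [[250.58712728 186.22948534]]
```

```bash
python3 -m jog '[0,0,0,0,0,-0.7,1,0,0,0,0,0,-1.4,1,0,0,0,-0.02,-0.01,-1.85,1,0,0,0,-0.02,-0.01,-1.93,1,0,0,0,-0.02,-0.01,-1.93,1,0,0,0,-0.02,-0.01,-1.93,0.2,0,0,0,-0.02,-0.01,-1.93,0,0,0,0,-0.02,-0.01,-1.93,-0.1,0,0,0,-0.02,-0.01,-1.93,-0.15]'
python3 -m jog '[0,0,0,0,0,0.5,-0.15,0,0,0,0,0,1.3,-0.15,0,0,0,0,0,2.3,-0.15,0,0,0,0.2,0.7,3.3,-0.15,0,0,0,0.4,1.6,3.6,-0.15,0,0,0,0.6,2.5,3.6,-0.15,0,0,0,0.8,3.5,3.6,-0.15,0,0,0,1,4.5,3.6,-0.15,0,0,0,1.2,5.5,3.6,-0.15,0,0,0,1.4,6.5,3.6,-0.15]'
python3 - <<'E'
from h import *
st()
im,K,R,c=grab("top"); g=cv2.cvtColor(im,cv2.COLOR_BGR2GRAY); rects(g>165,.016,K,R,c,.002,.005,3)
for z in(.1,.13,.16): print("top cap at z",z,ray([(233*.64,228*.64)],z,K,R,c)[0].round(3))
im,K,R,c=grab("side")
for z in(.1,.13,.16): print("side cap at z",z,ray([(227,119)],z,K,R,c)[0].round(3))
print("side base front",ray([(228,148)],0,K,R,c)[0].round(3))
print("tray look px",proj([[.403,-.2136,.016],[.4155,-.266,.016]],K,R,c))
E
```

```text
t: 42.9
tool_pos: [0.4047, -0.2134, 0.0341]
ee_rot: [[0.973, 0.232, 0.004], [0.232, -0.973, 0.003], [0.004, -0.002, -1.0]]
ft_force: [-0.3, 0.1, -0.2]
width: 0.0479
t: 43.9
tool_pos: [0.4731, 0.1058, 0.2146]
ee_rot: [[0.973, 0.232, 0.005], [0.232, -0.973, 0.003], [0.005, -0.002, -1.0]]
ft_force: [1.0, 0.1, 0.1]
width: 0.0506
43.9 [0.4731 0.1058 0.2146] [[0.973, 0.232, 0.005], [0.232, -0.973, 0.003], [0.005, -0.002, -1.0]] 0.0506 [1.  0.1 0.1]
[0.291  0.428  0.0452 0.0448] deg -71.4 px [154. 252.]
[0.373  0.9577 0.1001 0.0353] deg 6.0 px [  3. 228.]
[0.5521 0.4526 0.0766 0.0354] deg -10.4 px [150. 180.]
top cap at z 0.1 [0.654 0.441 0.1  ]
top cap at z 0.13 [0.645 0.434 0.13 ]
top cap at z 0.16 [0.636 0.427 0.16 ]
side cap at z 0.1 [0.68  0.481 0.1  ]
side cap at z 0.13 [0.65  0.438 0.13 ]
side cap at z 0.16 [0.62  0.395 0.16 ]
side base front [0.624 0.408 0.   ]
tray look px [[284.53403601 245.4897146 ]
 [297.88163254 252.5986757 ]]
```

Rotor 1 has been knocked: it's now near (0.552,0.453) at about -10°, beside the bottle at (0.645,0.434), which is about 0.13 m tall. I'll grip across the bar, which keeps the gripper body clear of the bottle.

```bash
python3 -m jog '[0,0,0.15,0,1,0,-0.15,0,0,0.3,0.1,2,0,-0.15,0,0,0.45,0.2,3,0,-0.15,0,0,0.6,0.3,4,0,-0.15,0,0,0.75,0.4,5,0,-0.15,0,0,0.9,0.5,6,0,-0.15,0,0,1.05,0.5,6.7,0,-0.15,0,0,1.16,0.5,6.8,0,-0.15,0,0,1.16,0.5,6.8,0,-0.15,0,0,1.16,0.5,6.8,0,-0.15]'
python3 - <<'E'
from h import *
v=grab("wrist","w18.png"); rotors(v); boss(v,(.552,.452)); boss(v,(.552,.452),25,75)
print(proj([.552,.4526,.016],*v[1:]))
E
```

```text
t: 45.0
tool_pos: [0.4994, 0.4496, 0.2144]
ee_rot: [[0.171, 0.985, -0.003], [0.985, -0.171, 0.006], [0.005, -0.004, -1.0]]
ft_force: [1.1, -0.6, 0.9]
width: 0.0505
[0.7729 0.4112 0.0527 0.0474] deg 75.6 px [260. 363.]
[0.5551 0.4505 0.084  0.0352] deg -10.1 px [262. 203.]
[0.5433 0.452  0.0166 0.0099] deg 80.2 px [263. 205.]
[[264.04064485 203.23590505]]
```

View pics/w18.png

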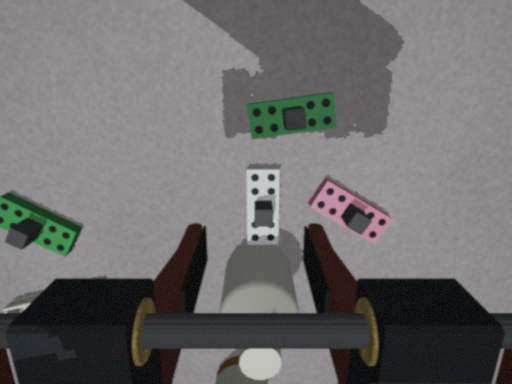

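The rotor is at (263,205), its far end hidden by the bottle at (258,275). The pink look-alike's nearest corner is at (312,197), so I'll descend with the fingers narrower.

```bash
python3 - <<'E'
from h import *
v=grab("wrist"); im,K,R,c=v; g=cv2.cvtColor(im,cv2.COLOR_BGR2GRAY)
print(proj([[.5578,.45,.046],[.5578-.01*.984,.45+.0018,.046],[.5578+.01*.984,.45-.0018,.046]],K,R,c).round(1).tolist())
print([(r,int(g[r,263])) for r in range(190,250,2)]); print([(x,int(g[217,x])) for x in range(240,286,2)])
print("pink corner",ray([(311,203),(325,179)],.016,K,R,c).round(4).tolist())
print("near end mid",ray([(263,167.5)],.016,K,R,c).round(4), [int(x) for x in g[158:176,256]])
E
```

```text
[[263.7, 218.4], [263.9, 209.4], [263.5, 227.2]]
[(190, 202), (192, 202), (194, 194), (196, 154), (198, 146), (200, 85), (202, 29), (204, 33), (206, 32), (208, 42), (210, 79), (212, 85), (214, 86), (216, 85), (218, 84), (220, 86), (222, 83), (224, 87), (226, 150), (228, 200), (230, 199), (232, 201), (234, 189), (236, 147), (238, 144), (240, 144), (242, 144), (244, 110), (246, 93), (248, 93)]
[(240, 147), (242, 145), (244, 144), (246, 155), (248, 194), (250, 201), (252, 200), (254, 152), (256, 85), (258, 84), (260, 85), (262, 82), (264, 85), (266, 85), (268, 86), (270, 84), (272, 91), (274, 184), (276, 200), (278, 186), (280, 146), (282, 141), (284, 144)]
pink corner [[0.5611, 0.5042, 0.016], [0.5358, 0.5228, 0.016]]
near end mid [[0.5114 0.4578 0.016 ]] [144, 144, 143, 141, 134, 112, 101, 97, 96, 98, 122, 166, 193, 199, 192, 163, 103, 57]
```

```bash
python3 -m jog '[-0.006,-0.003,-0.003,0.6,0.01,-0.6,0.18,-0.006,-0.003,-0.003,1.14,0.01,-1.4,0.18,-0.006,-0.003,-0.003,1.14,0.01,-2.3,0.18,-0.006,-0.003,-0.003,1.14,0.01,-2.9,0.18,-0.006,-0.003,-0.003,1.14,0.01,-2.9,0.18,-0.006,-0.003,-0.003,1.14,0.01,-2.9,0.18]' 25
```

```text
t: 45.7
tool_pos: [0.557, 0.4491, 0.0706]
ee_rot: [[0.175, 0.985, 0.001], [0.985, -0.175, -0.0], [-0.0, 0.001, -1.0]]
ft_force: [0.7, 0.0, 1.1]
width: 0.036
```

```bash
python3 -m jog '[0,0,0,-0.01,0.02,-0.4,0.18,0,0,0,-0.01,0.02,-0.8,0.18,0,0,0,-0.01,0.02,-0.93,0.18,0,0,0,-0.01,0.02,-0.93,0.18,0,0,0,-0.01,0.02,-0.93,1,0,0,0,-0.01,0.02,-0.93,1,0,0,0,-0.01,0.02,-0.93,1,0,0,0,-0.01,0.02,-0.93,1,0,0,0,-0.01,0.02,-0.93,1]'
python3 -m jog '[0,0,0,-0.1,0,0.3,1,0,0,0,-0.5,0,0.9,1,0,0,0,-1,0,1.8,1,0,0,0,-1.4,-0.5,2.4,1,0,0,0,-1.5,-1.4,2.4,1,0,0,0,-1.5,-2.4,2.4,1,0,0,0,-1.5,-3.4,2.4,1]'
python3 -m jog '[0,0,-0.15,0,-1,0,1,0,0,-0.3,0,-2,0,1,0,0,-0.45,-0.1,-3,0,1,0,0,-0.6,-0.2,-4,0,1,0,0,-0.75,-0.24,-5,0,1,0,0,-0.9,-0.24,-5.7,0,1,0,0,-1.05,-0.24,-5.7,0,1,0,0,-1.2,-0.24,-5.7,-0.3,1,0,0,-1.35,-0.24,-5.7,-0.6,1,0,0,-1.5,-0.24,-5.7,-0.8,1]'
python3 -m jog '[0,0,-0.12,0,0,0,1,0,0,-0.12,0,0,0,1,0,0,-0.12,0,0,0,1]'
```

```text
t: 46.6
tool_pos: [0.5573, 0.4507, 0.0256]
ee_rot: [[0.175, 0.984, 0.002], [0.985, -0.175, 0.001], [0.001, 0.002, -1.0]]
ft_force: [-1.1, -2.1, 5.2]
width: 0.0197
t: 47.3
tool_pos: [0.4815, 0.2795, 0.147]
ee_rot: [[0.174, 0.985, 0.004], [0.985, -0.174, 0.001], [0.002, 0.003, -1.0]]
ft_force: [1.3, -0.3, -1.4]
width: 0.02
t: 48.3
tool_pos: [0.4691, -0.0052, 0.107]
ee_rot: [[0.994, -0.11, 0.002], [-0.11, -0.994, -0.003], [0.002, 0.003, -1.0]]
ft_force: [-0.2, 0.6, -2.1]
width: 0.0197
t: 48.6
tool_pos: [0.4693, -0.0048, 0.1077]
ee_rot: [[0.975, -0.224, 0.003], [-0.224, -0.975, -0.003], [0.003, 0.002, -1.0]]
ft_force: [0.5, -0.0, -1.0]
width: 0.0199
```

```bash
cat >> h.py <<'E'
def inhand(h0,half):
    from workcell import telemetry
    v=grab("wrist"); im,K,R,c=v; o=telemetry.get_obs(); p=np.array(o["tool_pos"]); Rt=np.array(o["ee_rot"]); g=cv2.cvtColor(im,cv2.COLOR_BGR2GRAY)
    f=lambda y,h: proj(p+Rt@np.array([0,y,h0-h]),K,R,c)[0].round(1)
    a,b=f(-.01,.046),f(.01,.046); e=f(-half,.016); e2=f(-half,0); print("boss near/far",a,b,"bar end top/bottom",e,e2)
    print([(r,int(g[r,255])) for r in range(int(a[1])-14,int(b[1])+6,2)]); x=int(e[0])-20; print(x,[(r,int(g[r,x])) for r in range(int(e[1])-24,int(e[1])+14,2)])
E
python3 - <<'E'
from h import *
inhand(.0256,.045)
E
```

```text
boss near/far [252.5 244.5] [252.5 282.6] bar end top/bottom [252.8 155.4] [253.  149.3]
[(230, 33), (232, 38), (234, 35), (236, 41), (238, 35), (240, 37), (242, 51), (244, 58), (246, 59), (248, 56), (250, 57), (252, 59), (254, 60), (256, 56), (258, 57), (260, 61), (262, 61), (264, 61), (266, 60), (268, 59), (270, 57), (272, 59), (274, 61), (276, 59), (278, 105), (280, 206), (282, 215), (284, 215), (286, 214)]
232 [(131, 58), (133, 55), (135, 59), (137, 60), (139, 59), (141, 58), (143, 58), (145, 59), (147, 89), (149, 110), (151, 111), (153, 137), (155, 164), (157, 164), (159, 165), (161, 162), (163, 125), (165, 47), (167, 27)]
```

```bash
python3 -m jog '[0.003,0.003,0,-0.02,-0.1,-0.4,1,0.003,0.003,0,-0.02,-0.1,-0.8,1,0.003,0.003,0,-0.02,-0.1,-0.8,1,0.003,0.003,0,-0.02,-0.1,-0.8,1]'
python3 - <<'E'
from h import *
from workcell import telemetry
p=np.array(telemetry.get_obs()["tool_pos"]); print("cross mm (want -1.4)",(p[:2]-[.469,-.0086])@[.225,.974]*1e3)
E
```

```text
t: 49.05
tool_pos: [0.4684, -0.0099, 0.068]
ee_rot: [[0.975, -0.224, -0.001], [-0.224, -0.975, 0.0], [-0.001, -0.0, -1.0]]
ft_force: [-0.1, -0.9, -0.7]
width: 0.0199
cross mm (want -1.4) -1.3753425582878644
```

```bash
python3 -m jog '[0,0,0,0,0,-0.2,1,0,0,0,0,0,-0.36,1,0,0,0,0,0,-0.395,1,0,0,0,0,0,-0.395,1,0,0,0,0,0,-0.395,1,0,0,0,0,0,-0.395,0.3,0,0,0,0,0,-0.395,0.1,0,0,0,0,0,-0.395,0,0,0,0,0,0,-0.395,0]'
python3 -m jog '[0,0,0,0,0,0.5,0,0,0,0,0,0,1.4,0,0,0,0,0,0,2.4,-0.3,0,0,0.15,-0.4,0.1,3.4,-0.3,0,0,0.3,-0.8,0.2,3.95,-0.3,0,0,0.45,-0.95,0.23,3.95,-0.3,0,0,0.6,-0.95,0.23,3.95,-0.3,0,0,0.75,-0.95,0.23,3.95,-0.3,0,0,0.9,-0.95,0.23,3.95,-0.3,0,0,1.05,-0.95,0.23,3.95,-0.3]'
python3 -m jog '[0,0,0.15,0,0,0,-0.3,0,0,0.3,0,0,0,-0.3,0,0,0.45,0,0,0,-0.3,0,0,0.52,0,0,0,-0.3,0,0,0.52,0,0,0,-0.3]'
python3 - <<'E'
from h import *
st(); v=grab("wrist","w19.png"); tipcheck(v); rotors(v)
cv2.imwrite("pics/w19c.png",cv2.resize(v[0][140:250,180:330],None,fx=4,fy=4,interpolation=cv2.INTER_CUBIC))
im,K,R,c=v; print([proj([.469+.225*a+.974*b,-.0086+.974*a-.225*b,.038],K,R,c)[0].round(1).tolist() for a,b in((.045,-.018),(.045,.018),(-.045,.018),(-.045,-.018))])
g=cv2.cvtColor(im,cv2.COLOR_BGR2GRAY)
for x in(222,290): print(x,[(r,int(g[r,x])) for r in range(170,226,2)])
E
```

```text
t: 49.95
tool_pos: [0.4685, -0.0099, 0.0484]
ee_rot: [[0.975, -0.224, -0.0], [-0.224, -0.975, 0.001], [-0.0, -0.0, -1.0]]
ft_force: [-0.4, -0.1, 0.2]
width: 0.0432
t: 50.95
tool_pos: [0.4208, 0.0016, 0.246]
ee_rot: [[0.674, 0.738, -0.0], [0.738, -0.674, 0.0], [-0.0, -0.0, -1.0]]
ft_force: [-0.4, -0.6, 0.3]
width: 0.0567
t: 51.45
tool_pos: [0.4206, 0.0015, 0.246]
ee_rot: [[0.218, 0.976, -0.0], [0.976, -0.218, -0.0], [-0.0, -0.0, -1.0]]
ft_force: [0.3, 0.6, 0.0]
width: 0.0568
51.45 [0.4206 0.0015 0.246 ] [[0.218, 0.976, -0.0], [0.976, -0.218, -0.0], [-0.0, -0.0, -1.0]] 0.0568 [0.3 0.6 0. ]
boss top if u=-11 [244.5 207.4]
boss top if u=0 [254.9 207.5]
boss top if u=11 [265.2 207.6]
203 dark cols []
207 dark cols [223, 224, 225, 236, 237, 238, 239, 270, 271, 272, 273, 274, 284, 285, 286, 287, 288]
211 dark cols []
[ 0.4775 -0.0103  0.0942  0.0366] deg 76.6 px [256. 197.]
[[294.8, 183.4], [293.4, 213.0], [216.0, 212.4], [215.2, 182.7]]
222 [(170, 86), (172, 85), (174, 57), (176, 52), (178, 52), (180, 84), (182, 98), (184, 189), (186, 199), (188, 132), (190, 53), (192, 61), (194, 130), (196, 197), (198, 200), (200, 200), (202, 181), (204, 75), (206, 55), (208, 104), (210, 190), (212, 196), (214, 153), (216, 140), (218, 142), (220, 141), (222, 141), (224, 145)]
290 [(170, 83), (172, 80), (174, 65), (176, 51), (178, 50), (180, 73), (182, 97), (184, 163), (186, 200), (188, 192), (190, 147), (192, 128), (194, 182), (196, 200), (198, 201), (200, 200), (202, 199), (204, 184), (206, 161), (208, 182), (210, 198), (212, 197), (214, 148), (216, 146), (218, 146), (220, 144), (222, 148), (224, 147)]
```

Rotor 1 is level: both long edges sit at equal rows at both ends (183/214), and the wells are symmetric about col 255. It's sound and 36 mm wide. I'll regrip it and take it to channel 0.

```bash
python3 -m jog '[0,0,-0.007,0.964,-0.2,-1,-0.15,0,0,-0.007,0.964,-0.2,-2,-0.15,0,0,-0.007,0.964,-0.2,-3,-0.15,0,0,-0.007,0.964,-0.2,-3.6,-0.15,0,0,-0.007,0.964,-0.2,-3.97,-0.15,0,0,-0.007,0.964,-0.2,-3.97,-0.1,0,0,-0.007,0.964,-0.2,-3.97,1,0,0,-0.007,0.964,-0.2,-3.97,1,0,0,-0.007,0.964,-0.2,-3.97,1,0,0,-0.007,0.964,-0.2,-3.97,1]' 25
python3 -m jog '[0,0,0,0,0,0,1,0,0,0,0,0,0,1,0,0,0,0,0,0.4,1,0,0,0,0,0,1.3,1,0,0,-0.15,0,-0.5,2,1,0,0,-0.3,0.4,-1.2,2,1,0,0,-0.45,0.9,-2,2,1,0,0,-0.6,1.4,-3,2,1,0,0,-0.75,1.9,-4,2,1,0,0,-0.9,2.33,-4.8,2,1]'
python3 -m jog '[0,0,-0.15,0,0,0,1,0,0,-0.3,0,0,0,1,0,0,-0.45,0,0,0,1,0,0,-0.48,0,0,0,1,0,0,-0.48,0,0,0,1]'
python3 - <<'E'
from h import *
inhand(.0256,.018)
E
```

```text
t: 52.5
tool_pos: [0.4697, -0.0083, 0.0486]
ee_rot: [[0.227, 0.974, 0.002], [0.974, -0.227, 0.0], [0.001, 0.002, -1.0]]
ft_force: [-0.5, -1.0, -0.4]
width: 0.02
t: 53.5
tool_pos: [0.5832, -0.2436, 0.1486]
ee_rot: [[0.907, 0.422, 0.001], [0.422, -0.907, -0.001], [0.0, 0.001, -1.0]]
ft_force: [0.9, 0.6, -1.1]
width: 0.0198
t: 54.0
tool_pos: [0.5829, -0.2432, 0.1481]
ee_rot: [[0.999, -0.044, -0.001], [-0.044, -0.999, -0.001], [-0.001, 0.001, -1.0]]
ft_force: [-0.9, -1.2, -2.1]
width: 0.0202
boss near/far [252.4 244.3] [252.4 282.5] bar end top/bottom [252.7 204.8] [252.8 195.1]
[(230, 32), (232, 37), (234, 35), (236, 34), (238, 41), (240, 43), (242, 53), (244, 56), (246, 55), (248, 54), (250, 54), (252, 52), (254, 53), (256, 55), (258, 53), (260, 52), (262, 54), (264, 53), (266, 57), (268, 57), (270, 56), (272, 53), (274, 50), (276, 71), (278, 194), (280, 206), (282, 206), (284, 205), (286, 206)]
232 [(180, 208), (182, 206), (184, 207), (186, 208), (188, 207), (190, 208), (192, 193), (194, 110), (196, 101), (198, 99), (200, 105), (202, 125), (204, 148), (206, 148), (208, 149), (210, 152), (212, 153), (214, 153), (216, 151)]
```

```bash
python3 -m jog '[0,0,0.003,0.05,-0.136,-0.6,1,0,0,0.003,0.05,-0.136,-1.2,1,0,0,0.003,0.05,-0.136,-1.6,1,0,0,0.003,0.05,-0.136,-1.6,1,0,0,0.003,0.05,-0.136,-1.6,1]'
```

```text
t: 54.55
tool_pos: [0.5854, -0.2503, 0.0685]
ee_rot: [[0.999, -0.04, -0.001], [-0.04, -0.999, -0.001], [-0.001, 0.001, -1.0]]
ft_force: [-0.0, -0.0, -0.9]
width: 0.0201
```

```bash
python3 -m jog '[0,0,0,0,0.01,-0.3,1,0,0,0,0,0.01,-0.6,1,0,0,0,0,0.01,-0.69,1,0,0,0,0,0.01,-0.69,1,0,0,0,0,0.01,-0.69,1,0,0,0,0,0.01,-0.69,0.2,0,0,0,0,0.01,-0.69,0,0,0,0,0,0.01,-0.69,-0.1,0,0,0,0,0.01,-0.69,-0.15]'
python3 -m jog '[0,0,0,0,0,0.5,-0.15,0,0,0,0,0,1.3,-0.15,0,0,0,0,0,2.3,-0.15,0,0,0,0,-0.7,3.3,-0.15,0,0,0,0,-1,4,-0.15,0,0,0,0,-1,4,-0.15]'
python3 - <<'E'
from h import *
st(); v=grab("wrist","w20.png"); im,K,R,c=v
ch=[(.5853,-.2488),(.583,-.2995)]
for a,b in ch: print("pred boss top px",proj([a,b,.052],K,R,c)[0].round(1)); boss(v,(a,b),25,75,.006)
E
python3 -m jog '[0,0,0.15,0,1,0,-0.1,0,0,0.3,0.1,2,0,-0.1,0,0,0.45,0.2,3,0,-0.1,0,0,0.6,0.3,4,0,-0.1,0,0,0.75,0.4,5,0,-0.1,0,0,0.9,0.4,5.8,0,-0.1,0,0,1.05,0.3,5.8,0,-0.1,0,0,1.2,0.2,5.8,0,-0.1,0,0,1.35,0,5.8,0,-0.1,0,0,1.5,0,5.8,0,-0.1]'
python3 -m jog '[0,0,0.15,0,0,0,-0.1,0,0,0.18,0,0,0,-0.1,0,0,0.18,0,0,0,-0.1]'
python3 - <<'E'
from h import *
v=grab("wrist","w21.png"); p=proj([.65,.0097,.034],*v[1:])[0]; print(p)
for tol in(8,11): edgefit(v,(int(p[0])-40,int(p[1])-12),.034,tol)
print("knob dark top"); 
im,K,R,c=v; b=proj([.65,.0097,.062],*v[1:])[0]; print(b)
E
```

```text
t: 55.45
tool_pos: [0.5856, -0.2498, 0.0342]
ee_rot: [[0.999, -0.039, -0.0], [-0.039, -0.999, -0.001], [-0.0, 0.001, -1.0]]
ft_force: [-0.6, 0.7, 0.4]
width: 0.0482
t: 56.05
tool_pos: [0.5872, -0.306, 0.2416]
ee_rot: [[0.999, -0.045, 0.01], [-0.044, -0.999, -0.008], [0.011, 0.008, -1.0]]
ft_force: [-0.6, -2.0, 0.2]
width: 0.0505
56.05 [ 0.5872 -0.306   0.2416] [[0.999, -0.045, 0.01], [-0.044, -0.999, -0.008], [0.011, 0.008, -1.0]] 0.0505 [-0.6 -2.   0.2]
pred boss top px [247.1 103.7]
[ 0.5867 -0.2478  0.0185  0.0171] deg 87.5 px [249. 103.]
pred boss top px [247.3 153.5]
t: 57.1
tool_pos: [0.5843, -0.0118, 0.2363]
ee_rot: [[0.105, 0.994, 0.001], [0.994, -0.105, 0.006], [0.006, 0.001, -1.0]]
ft_force: [0.4, -0.3, 0.2]
width: 0.0484
t: 57.4
tool_pos: [0.5832, -0.0109, 0.2348]
ee_rot: [[-0.076, 0.997, -0.002], [0.997, 0.076, 0.007], [0.007, -0.002, -1.0]]
ft_force: [0.6, -0.3, -0.4]
width: 0.0486
[266.85849594 215.90749561]
corners px [[354, 182], [299, 247], [211, 247], [209, 182]] 
 ctr [0.6494 0.0109] sides [0.0986 0.1035 0.0797 0.1607] deg [58.4  4.2  3.9  4.3]
corners px [[329, 182], [323, 247], [211, 247], [209, 182]] 
 ctr [0.6494 0.011 ] sides [0.08   0.1318 0.0797 0.1329] deg [3.1 4.2 3.9 4.3]
knob dark top
[267.94459473 225.95899869]
```

```bash
python3 -m jog '[0.007,-0.002,-0.005,0.7,0.2,-0.5,-0.1,0.007,-0.002,-0.005,1.324,0.43,-1.2,-0.1,0.007,-0.002,-0.005,1.324,0.43,-2,-0.1,0.007,-0.002,-0.005,1.324,0.43,-2.9,-0.1,0.007,-0.002,-0.005,1.324,0.43,-3.6,-0.1,0.007,-0.002,-0.005,1.324,0.43,-3.93,-0.1,0.007,-0.002,-0.005,1.324,0.43,-3.93,-0.1]' 25
python3 -m jog '[0,0,0,0,0,0,1,0,0,0,0,0,0,1,0,0,0,0,0,0,1,0,0,0,0,0,0,1,0,0,0,0,0,0,1,0,0,0,0,0,0,1]'
python3 -m jog '[0,0,0,0,0,0.4,1,0,0,0,0,0,1.2,1,0,0,0,0,0,1.7,1,0,0,-0.15,-0.9,-0.1,1.7,1,0,0,-0.3,-1.8,-0.2,1.7,1,0,0,-0.3,-2.7,-0.3,1.7,1,0,0,-0.3,-3.6,-0.4,1.7,1,0,0,-0.3,-3.6,-0.4,1.7,1,0,0,-0.3,-3.6,-0.4,1.7,1]'
```

```text
t: 58.15
tool_pos: [0.6485, 0.0107, 0.0369]
ee_rot: [[-0.069, 0.998, -0.003], [0.998, 0.069, 0.013], [0.014, -0.002, -1.0]]
ft_force: [-0.1, 0.4, 1.4]
width: 0.0482
t: 58.75
tool_pos: [0.6489, 0.0107, 0.0376]
ee_rot: [[-0.069, 0.998, -0.002], [0.998, 0.069, 0.013], [0.013, -0.001, -1.0]]
ft_force: [-0.8, 0.2, 4.4]
width: 0.0218
t: 59.65
tool_pos: [0.468, -0.0093, 0.1225]
ee_rot: [[0.229, 0.973, 0.002], [0.973, -0.229, 0.014], [0.014, -0.002, -1.0]]
ft_force: [0.6, -0.1, -2.7]
width: 0.022
```

```bash
python3 -m jog '[0,0,0.004,0.03,-0.014,-0.5,1,0,0,0.004,0.03,-0.014,-1,1,0,0,0.004,0.03,-0.014,-1.4,1,0,0,0.004,0.03,-0.014,-1.6,1,0,0,0.004,0.03,-0.014,-1.69,1,0,0,0.004,0.03,-0.014,-1.69,1]'
python3 -m jog '[0,0,0,0,0,0,0.3,0,0,0,0,0,0,0.1,0,0,0,0,0,0,0,0,0,0,0,0,0,-0.1,0,0,0,0,0,0,-0.15,0,0,0,0,0,0.6,-0.15,0,0,0,0,0,1.5,-0.15,0,0,0,0,0,2.5,-0.15,0,0,0,-0.5,0.1,3.5,-0.15,0,0,0,-1,0.23,4,-0.15]'
python3 -m jog '[0,0,0,0,0,0,-0.15,0,0,0,0,0,0,-0.15]'
python3 - <<'E'
from h import *
v=grab("wrist","w22.png"); p=proj([.4695,-.01,.034],*v[1:])[0]; print(p)
for tol in(8,11): edgefit(v,(int(p[0])-40,int(p[1])-12),.034,tol)
E
```

```text
t: 60.25
tool_pos: [0.4705, -0.0099, 0.0381]
ee_rot: [[0.226, 0.974, 0.002], [0.974, -0.226, 0.014], [0.014, -0.001, -1.0]]
ft_force: [-0.4, -0.1, -3.1]
width: 0.0223
t: 61.25
tool_pos: [0.4215, 0.0014, 0.2412]
ee_rot: [[0.227, 0.974, 0.006], [0.974, -0.227, 0.014], [0.015, 0.003, -1.0]]
ft_force: [0.8, 0.3, 0.3]
width: 0.0503
t: 61.45
tool_pos: [0.4219, 0.0016, 0.2419]
ee_rot: [[0.226, 0.974, 0.009], [0.974, -0.226, 0.015], [0.017, 0.005, -1.0]]
ft_force: [0.3, -1.0, -0.1]
width: 0.0507
[250.67816586 196.68828848]
corners px [[310, 164], [310, 230], [193, 232], [192, 164]] 
 ctr [ 0.4719 -0.0097] sides [0.0807 0.1385 0.0827 0.1311] deg [79.9 77.6 74.7 76.8]
corners px [[311, 164], [311, 230], [194, 241], [191, 164]] 
 ctr [ 0.4749 -0.0099] sides [0.0807 0.1397 0.0944 0.1333] deg [79.9 82.5 76.  76.8]
```

```bash
python3 -m jog '[0,0,0,0,0.9,0.2,-0.15,0,0,0,0,1.8,0.2,-0.15,0,0,0,0,2.8,0.2,-0.15,0,0,0,0,3.8,0.2,-0.15,0,0,0,0,4.8,0.2,-0.15,0,0,0,0,5.8,0.2,-0.15,0,0,0,0,6.8,0.2,-0.15,0,0,0,0,6.8,0.2,-0.15,0,0,0,0,6.8,0.2,-0.15]'
python3 - <<'E'
from h import *
a,K,R,c=grab("top"); b,*_=grab("side"); w=cv2.imread("pics/w20.png")
A=cv2.resize(a[130:250,230:400],(480,339)); B=cv2.resize(b[130:280,170:400],(480,313)); W=w[40:240,100:400]
o=np.zeros((600,800,3),np.uint8); A=cv2.resize(A,(400,282)); B=cv2.resize(B,(400,261)); W=cv2.resize(W,(400,267))
o[:282,:400]=A; o[:261,400:]=B; o[300:567,:400]=W; cv2.imwrite("pics/final.png",o)
E
```

```text
t: 62.4
tool_pos: [0.4213, 0.3419, 0.2482]
ee_rot: [[0.224, 0.974, 0.003], [0.974, -0.225, 0.011], [0.012, 0.001, -1.0]]
ft_force: [0.5, -1.6, -0.2]
width: 0.0505
```

View pics/final.png

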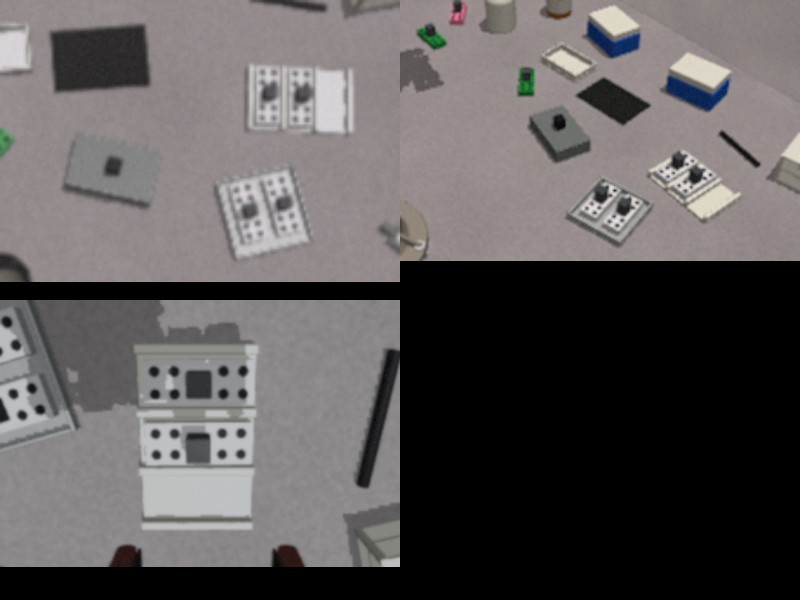

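The final pictures show the cover flat over the balance, the mat empty, two rotors flat in the tray, and two between the walls of channels 0 and 1.

```bash
python3 -c "
from workcell import env
print(env.hand_in())"
```

```text
the job is handed in; nothing more can be done
None
```

The job is done and handed in at about 62 s on the robot's clock. No verdict was reported.

- **Cover:** I lifted it off and parked it on the mat, then put it back over the balance at the end. My first grip missed because I lifted before the fingers had closed, but the cover had not moved. My last fit put it about 1–2 mm from where it started and flat. One of the two outline fits of the cover was noisy, giving one side as 94 mm instead of 82.
- **Rotors:** Four were present, and all were tested on the edge. Two tipped and are in the steel tray. Two stayed level and lie flat in the middle channel and the one nearest the balance. None was oversize (all measured about 35 mm wide), so the narrow box stays empty.
- **Knocked rotor:** One was pushed aside during the run to beside the bottle. I found it again, picked it up clear of the bottle and the pink look-alike, and tested it; it stayed level.
- **Last checks:** The final top and side views show two rotors in the tray, two between the rack walls, the mat empty and the box empty. The boss of the last rotor placed in the rack was within about 2 mm of its predicted spot. The same numeric check found nothing for the rotor in the middle channel, so I judged that one from the picture alone. The two readings of the tray position differed by about 5 mm, so I used a third, closer one for placing.
- **Other things:** In the parts of the final views I looked at, the look-alikes and other items appeared undisturbed. I did not re-measure the jar or the pipette.

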